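# Set out the evaporation test on the spill tray

### The job

Set out the evaporation test on the grey tray: first put the petri dish exactly halfway between the tub and the roll of tape, then stand the crucible in the middle of the dish. Stand the vial halfway between the dish and the tub, the larger rubber stopper (wide end up, as found) halfway between the dish and the tape, and the brown dropper bottle straight behind the dish, square to the row and at the same centre-to-centre spacing. Leave the smaller stopper where it is, and everything else upright and let go.

Things in the scene. Friction and masses are not known exactly. Their poses are not given: they have to be found in the camera images.
- tray: Fixed grey spill tray, 420 x 210 mm (its y, x); floor 3 mm thick, rim 9 mm high, 4 mm wide. Origin: centre of its underside; x points across it away from the robot ('behind'), y along it to the robot's left; turned up to 0.22 rad. The row runs along its y at x = -30 mm, tub and tape at its ends 160 mm either side of the middle (either way round): finished spacing 80 mm centre to centre
- tub: Fixed on the tray: beige open tub with a red band at the rim, 61 mm across, 56 mm high. Origin at the centre of its underside
- tape: Fixed on the tray: flat-lying roll of masking tape, 68 mm across, 19 mm high. Origin at the centre of its underside
- dish: Loose whitish petri dish, lidded: 64 mm across over its thin raised rim, 15 mm high; the side wall is about 60 mm across where fingers press, and its flat top lies inside the rim at 12 mm, where a thing set on it stands. Origin at the centre of its underside, z up
- crucible: Loose white porcelain crucible, open cup 43 mm across at the rim, 30 mm at the foot, 32 mm high. Origin at the centre of its underside, z up
- dropper: Loose brown dropper bottle with a black cap, much bigger than the vial: body 35 mm across and 66 mm high, cap 28 mm across, 78 mm high in all. Origin at the centre of its underside, z up
- vial: Loose slim glass vial with amber contents and a black cap: body 18 mm across and 38 mm high, cap 15 mm across, 47 mm high in all. Origin at the centre of its underside, z up
- stopper_large: Loose red rubber stopper, the larger one: 33 mm across at the top, tapering to the foot, 28 mm high. Origin at the centre of its underside, z up
- stopper_small: Loose red rubber stopper, the smaller one: 24 mm across, 20 mm high; to be left alone. Origin at the centre of its underside, z up

How it is judged:
By the outcome, as a careful person would: the job done as asked, in the order asked, and still so for the second after the job is handed in, with the robot touching nothing.
It also fails if it takes over 136 s, if anything falls off the work surface, if the arm or the gripper's body presses on something with over 40 N, if the wrist force passes 120 N, or if a joint passes its speed limit or range.

### The arm

A 6-joint arm with a two-finger parallel gripper is mounted at the origin on the work surface; the furniture and walls round the work are solid. World frame = base frame: x ahead of the robot, y to its left, z up, the work surface at z = 0. Lengths are in m, angles in rad, forces in N, time in s.
With the tool pointing down it reaches from about 0.275 to 0.85 m from the base axis. Payload 5.2 kg.
Tool frame: the origin (TCP) lies at the very end of the fingers, on their centre line; the grasp point (between the pads) lies 19 mm behind it (ctrl.grip_depth is the distance from the TCP to the grasp point, in m); z points along the fingers, y is the line along which they close (so a half turn about z gives the same grasp; the last joint's range is limited). The gripper opens to 85 mm and grips with 20 to 120 N. Pads are 22 mm wide; open, the fingers measure 114 mm over their backs; the gripper's body (76 mm by 85 mm) begins 54 mm behind the grasp point. The pads swing forward as they close: fully open they stand 13 mm farther back than shut.
Start: joints at [-1.386, 0.259, 1.535, -0, 1.348, -0.203], TCP at [0.208, -0.509, 0.231] pointing down, gripper open.
Joint ranges: [-3.14, 3.14], [-0.91, 2.08], [0.19, 2.58], [-1.22, 4.36], [0.22, 2.71], [-3.12, 3.12]. Speed limits (rad/s): [2.57, 2.57, 3.14, 3.14, 3.14, 3.14].

### API

Orientations are given as a unit quaternion [x, y, z, w].
In Python, from station import ctrl, cams gives the robot as it stands.
- The arm moves only by the shell command python3 -m handwheel 'ROWS' [OPENING] [FORCE]. ROWS is JSON, a list that holds one entry, the list of rows, each a list of 6 numbers: the shift along the tool's x, y, z in units of 2 cm (1.0 is 2 cm), then the turn, a rotation vector about the tool's x, y, z in units of 90 degrees (1.0 is 90 degrees). A call has exactly 5 rows; each row shifts and turns the commanded pose from where the row before left it, along the tool's axes as they then stand; what a row does not reach is not made up. A row lasts 1/12 s, in which the tool goes at most 41.7 mm and 7.16 degrees, less where a joint would pass 70% of its speed; a pose out of reach is approached as far as the arm can. A call with a number of a shift or a turn outside -1 to 1 is refused whole. A call with a gripper value outside its range is refused whole. OPENING is the closure, from 0 (fully open) to 1 (shut), set as the call begins (- or left out, the last holds). The fingers move at their own pace and stop on an object; FORCE is the grip in N (left out, the last holds). Time passes only in rows, so rows that do not move let the fingers close, or fill a call up. It gives the time, the measured TCP pose, the force, the opening and the grip force at its end, in the units of the state.
- ctrl.state(): the state, without advancing time (a new reading comes with each control period).
- cams.get_image(name): name is "scene" or "top" or "wrist"; returns the picture (480x640x3 uint8, blue, green, red); there is no depth.
- cams.get_calibration(name): a dict with "vfov" (degrees; the focal length in pixels is half the picture's height over the tangent of half this angle, whatever the lens; pixels are square), "cx", "cy" (the principal point, pixels), "k1" (the pictures are not rectified: a ray, as slopes to the right and down, at radius r is drawn at 1 + k1 r^2 times it, then the intrinsics apply), "xyz" and "rotation" of the camera in the world. Camera axes: x right, y down, z forward; pixel columns grow to the right and rows downward; lengths in m; the calibration is good to about 2 mm. A picture is of the moment at which its call begins: read the wrist's pose just before it. get_calibration takes no time and is no camera call; for the wrist camera it gives the pose at the moment of the call.
- ctrl.sign_off(): hands the job in; it is judged then, once.
The state is a dict: "time_s": time; "joint_pos": joint angles; "dq": joint speeds; "joint_efforts": joint torques, N m; "eef_pos": TCP position; "tool_rot": TCP orientation; "contact_force": force on the tool from outside, world axes, zero at the start; "moment": the same for the moment, N m; "gripper_width": opening from 0.0 (shut) to 1.0 (fully open); "grip_force": force on a finger pad.
Only numpy, scipy, OpenCV 4.12 (cv2) and the standard library are available. Lean on these libraries where they do the work, as an engineer would, in place of code of your own. Each camera call takes 0.05 s, during which the arm holds its last target. There are 200 camera calls.

## Working session

There is one attempt and no reset: what is moved stays moved. The work goes in short steps, Python scripts to look and compute and a shell command to move; the robot and the scene stay as the last step left them, time stands still between calls to the robot, and variables do not carry over. Pictures are saved under pics/ and viewed, at most 14 in all, crops included, and the job is handed in when it is done.

```bash
mkdir -p pics; ls; python3 - <<'E'
from station import ctrl, cams
import cv2
print(ctrl.state(), ctrl.grip_depth)
for n in ("scene","top","wrist"):
    print(n,cams.get_calibration(n)); cv2.imwrite(f"pics/{n}0.png",cams.get_image(n))
E
```

```text
pics
{'time_s': 0.0, 'joint_pos': array([-1.38578593e+00,  2.59345307e-01,  1.53611161e+00, -2.71891570e-05,
        1.34802213e+00, -2.02786805e-01]), 'dq': array([0.00094295, 0.00096076, 0.00257721, 0.00246661, 0.00075397,
       0.00029402]), 'joint_efforts': array([ 1.17833286e-03, -4.46024895e+01, -2.90572125e+01, -1.72606292e-04,
        1.13867203e-02,  1.15056338e-05]), 'eef_pos': array([ 0.2078987 , -0.5085987 ,  0.23046202]), 'tool_rot': array([ 9.81259471e-01,  1.92688767e-01, -4.87204373e-06, -9.43278700e-04]), 'contact_force': array([-0.19584272, -0.26770214, -0.57665332]), 'moment': array([0.02805949, 0.01141373, 0.0214395 ]), 'grip_force': 0.0, 'gripper_width': 1.0000830778530785} 0.0187
scene {'vfov': 46.63624165984424, 'cx': 323.94920400746093, 'cy': 236.24864856590426, 'k1': -0.0960438607723648, 'xyz': array([-0.37321923, -0.51048379,  0.63360121]), 'rotation': array([ 0.73958576, -0.43915152,  0.26320417, -0.43690092])}
top {'vfov': 46.92979888476595, 'cx': 316.68722503656437, 'cy': 244.8003438611621, 'k1': 0.04598184581887359, 'xyz': array([ 0.3527867 , -0.02293166,  1.33251006]), 'rotation': array([-0.69456684,  0.71587153, -0.04785818,  0.0530514 ])}
wrist {'vfov': 70.06007032570032, 'cx': 323.2645797954251, 'cy': 236.63718798402925, 'k1': -0.02825273876133333, 'xyz': array([ 0.27522383, -0.4802768 ,  0.3734476 ]), 'rotation': array([ 0.82146034, -0.5514225 , -0.08182951,  0.1201668 ])}
```

View pics/top0.png

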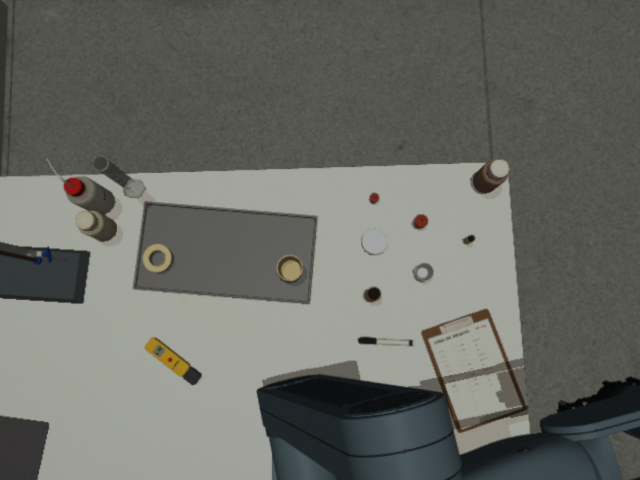

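View pics/scene0.png

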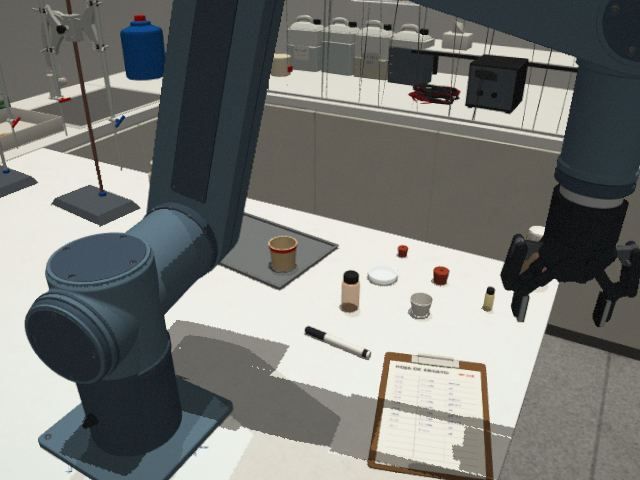

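The top view shows the tray with tape at (157,258) and tub at (290,269). Loose: dish (374,242), large stopper (420,222), small stopper (374,198), vial (469,239), crucible (423,272), dropper (372,294). I'll enlarge both regions.

```bash
cat > h.py <<'E'
from station import ctrl, cams
import cv2, numpy as np
from scipy.spatial.transform import Rotation as R
def K(c):
    f=240/np.tan(np.radians(c["vfov"]/2)); return np.array([[f,0,c["cx"]],[0,f,c["cy"]],[0,0,1]]),np.array([c["k1"],0,0,0,0.])
def unproj(c,px,z):
    k,d=K(c); n=cv2.undistortPoints(np.array(px,float).reshape(-1,1,2),k,d)[:,0]
    r=R.from_quat(c["rotation"]).apply(np.c_[n,np.ones(len(n))]); o=np.array(c["xyz"])
    return o+r*((np.asarray(z)-o[2])/r[:,2])[:,None]
def proj(c,P):
    k,d=K(c); M=R.from_quat(c["rotation"]).inv(); t=-M.apply(c["xyz"])
    return cv2.projectPoints(np.array(P,float).reshape(-1,1,3),M.as_rotvec(),t,k,d)[0][:,0]
def crop(im,x,y,w,h,s,name): cv2.imwrite(name,cv2.resize(im[y:y+h,x:x+w],None,fx=s,fy=s,interpolation=cv2.INTER_CUBIC))
E
python3 - <<'E'
from h import *
im=cv2.imread("pics/top0.png")
crop(im,125,190,200,125,4,"pics/c1.png"); crop(im,345,180,140,130,4.5,"pics/c2.png")
E
```

```text
(no output)
```

View pics/c1.png

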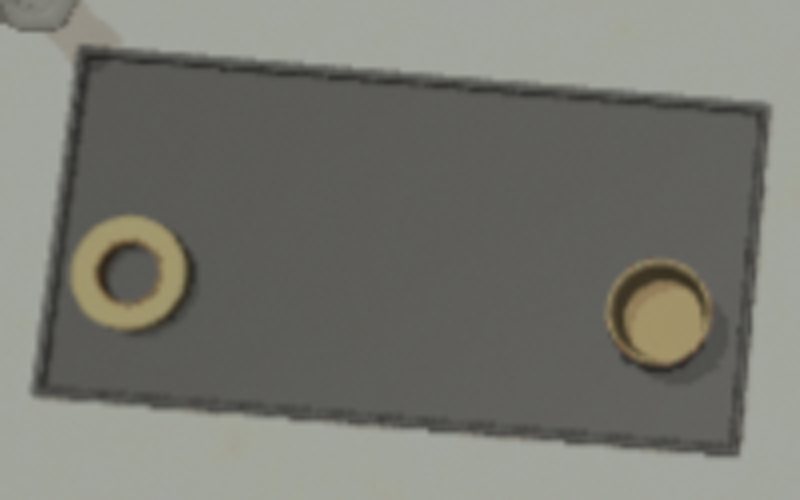

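View pics/c2.png

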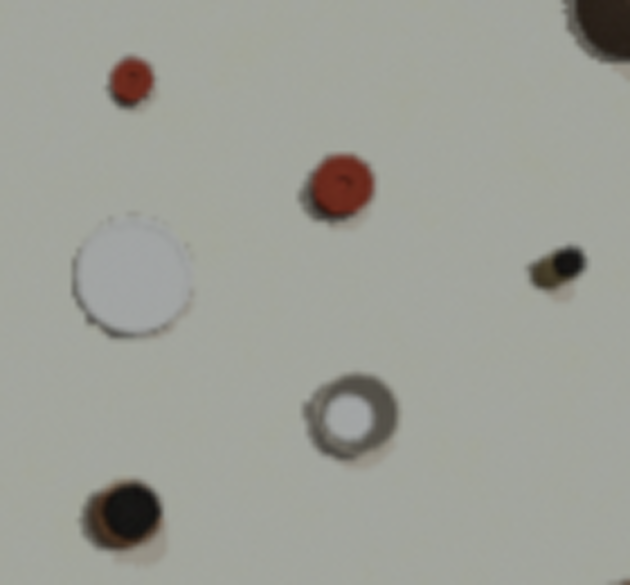

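```bash
cat >> h.py <<'E'
def tray(c1,c2):  # tub, tape xy -> yaw, mid, axes. tape on +y side
    d=c2-c1; yv=d/np.linalg.norm(d); xv=np.array([yv[1],-yv[0]]); return (c1+c2)/2,xv,yv
E
python3 - <<'E'
from h import *
c=cams.get_calibration("top")
def u(p,s,o,z): return unproj(c,(np.array(p)+.5)/s-.5+np.array(o),z)[:,:2]
A=u([(81,47),(769,105),(738,455),(35,393),(130,272),(660,313)],4,(125,190),[.009]*4+[.022,.059])
print("corners",A[:4].round(4),"c",A[:4].mean(0)); tape,tub=A[4],A[5]
m,xv,yv=tray(tub,tape); print("tape",tape,"tub",tub,np.linalg.norm(tape-tub),"yaw",np.arctan2(-yv[0],yv[1]))
e=A[0]-A[1]+A[3]-A[2]; print("yaw corners",np.arctan2(-e[0],e[1]), "mid from corners",A[:4].mean(0)-.03*xv)
print("mid",m,"vial",m-.08*yv,"stop",m+.08*yv,"drop",m+.08*xv)
B=u([(132,79),(343,184),(133,277),(570,262),(357,414),(131,512)],4.5,(345,180),[.02,.028,.013,.047,.032,.078])
for n,b in zip("small large dish vial cruc drop".split(),B): print(n,b.round(4))
s=ctrl.state();print(R.from_quat(s["tool_rot"]).as_matrix().round(3))
cw=cams.get_calibration("wrist"); T=R.from_quat(s["tool_rot"]).inv()
print("cam in tool",T.apply(cw["xyz"]-s["eef_pos"]),(T*R.from_quat(cw["rotation"])).as_matrix().round(3))
E
```

```text
corners [[ 0.6633  0.4002]
 [ 0.6144 -0.0186]
 [ 0.4029  0.0061]
 [ 0.4529  0.4244]] c [0.53339659 0.20303947]
tape [0.52225096 0.36510715] tub [0.48407008 0.04791165] 0.31948515485451295 yaw -0.11979380733962365
yaw corners -0.11759166941124553 mid from corners [0.50361159 0.2066247 ]
mid [0.50316052 0.2065094 ] vial [0.49359992 0.12708274] stop [0.51272112 0.28593606] drop [0.58258718 0.1969488 ]
small [ 0.654  -0.1582]
large [ 0.5915 -0.2667]
dish [ 0.5472 -0.1548]
vial [ 0.5431 -0.3781]
cruc [ 0.4685 -0.2663]
drop [ 0.4185 -0.1419]
[[ 0.926  0.378 -0.   ]
 [ 0.378 -0.926  0.001]
 [ 0.    -0.001 -1.   ]]
cam in tool [ 0.07308495 -0.00106126 -0.14286186] [[ 0.    -0.958 -0.288]
 [ 1.     0.    -0.   ]
 [ 0.    -0.288  0.958]]
```

```bash
cat >> h.py <<'E'
YAW=np.pi/2-.1187
XV=np.array([np.cos(-.1187),np.sin(-.1187)]); YV=np.array([-XV[1],XV[0]]); MID=np.array([.5033,.2066])
Q=dict(dish=(.5472,-.1548),large=(.5915,-.2667),vial=(.5431,-.3781),cruc=(.4685,-.2663),drop=(.4185,-.1419),
 Pmid=MID,Pvial=MID-.08*YV,Pstop=MID+.08*YV,Pdrop=MID+.08*XV)
def need(name,z):
    s=ctrl.state(); M=R.from_quat(s["tool_rot"]); p=np.array([*(Q[name] if isinstance(name,str) else name),z])
    D=R.from_matrix(np.array([[np.cos(YAW),np.sin(YAW),0],[np.sin(YAW),-np.cos(YAW),0],[0,0,-1]]).T)
    print(name,"shift",(M.inv().apply(p-s["eef_pos"])/.02).round(2),"turn",((M.inv()*D).as_rotvec()/(np.pi/2)).round(4),"tcp",s["eef_pos"].round(4),"t",round(s["time_s"],2),"w",round(s["gripper_width"],3),"F",s["contact_force"].round(1))
E
python3 -m handwheel '[[[0,0,0,0,0,-0.068],[0,0,0,0,0,-0.068],[0,0,0,0,0,-0.068],[0,0,0,0,0,-0.068],[0,0,0,0,0,-0.068]]]' 0
python3 -m handwheel '[[[0,0,0,0,0,-0.068],[0,0,0,0,0,-0.068],[0,0,0,0,0,-0.068],[0,0,0,0,0,-0.068],[0,0,0,0,0,-0.068]]]'
python3 -c 'from h import *
need("dish",.15)'
```

```text
time_s: 0.57
eef_pos: [0.208, -0.5089, 0.231]
tool_rot: [0.894, 0.447, 0.0, -0.0]
contact_force: [-0.0, -0.2, 1.3]
gripper_width: 1.002
grip_force: 0.0
time_s: 0.98
eef_pos: [0.208, -0.5089, 0.2309]
tool_rot: [0.745, 0.667, 0.0, -0.0]
contact_force: [0.1, 0.2, -0.2]
gripper_width: 0.998
grip_force: 0.0
dish shift [19.45 14.93  4.06] turn [-0.0002 -0.0005  0.0058] tcp [ 0.208  -0.5089  0.2309] t 0.98 w 0.998 F [ 0.1  0.2 -0.2]
```

```bash

python3 -m handwheel '[[[0.97,0.75,0,0,0,0.006],[0.97,0.75,0,0,0,0],[0.97,0.75,0.2,0,0,0],[0.97,0.75,0.2,0,0,0],[0.97,0.75,0.2,0,0,0]]]' >/dev/null
python3 -m handwheel '[[[0.97,0.75,0.2,0,0,0],[0.97,0.75,0.2,0,0,0],[0.97,0.75,0.2,0,0,0],[0.97,0.75,0.2,0,0,0],[0.97,0.75,0.2,0,0,0]]]' >/dev/null
python3 -m handwheel '[[[0.97,0.75,0.3,0,0,0],[0.97,0.75,0.3,0,0,0],[0.97,0.75,0.3,0,0,0],[0.97,0.75,0.3,0,0,0],[0.97,0.75,0.3,0,0,0]]]' >/dev/null
python3 -m handwheel '[[[0.97,0.75,0.3,0,0,0],[0.97,0.7,0.2,0,0,0],[0.97,0.7,0.2,0,0,0],[0.97,0.7,0.2,0,0,0],[0.97,0.7,0.2,0,0,0]]]' >/dev/null
python3 -m handwheel '[[[0,0,0,0,0,0],[0,0,0,0,0,0],[0,0,0,0,0,0],[0,0,0,0,0,0],[0,0,0,0,0,0]]]' >/dev/null
python3 - <<'E'
from h import *
need("dish",.06)
c=cams.get_calibration("wrist"); im=cams.get_image("wrist"); 
for n,z in (("dish",.013),("drop",.078)): print(n,proj(c,[[*Q[n],z]]))
cv2.imwrite("pics/w1.png",im)
E
```

```text
dish shift [ 0.32 -0.14  4.37] turn [ 0.      0.0002 -0.0044] tcp [ 0.5492 -0.1616  0.1475] t 3.07 w 1.002 F [ 1.2 -0.1 -0.1]
dish [[320.80572159 218.59943578]]
drop [[124.30595417 247.00411633]]
```

View pics/w1.png

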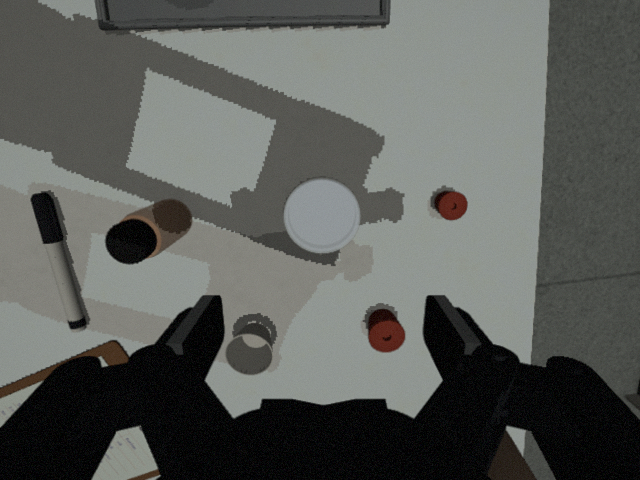

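The wrist view shows the dish at (322,214), dropper cap (130,242), large stopper top (387,335), small stopper (455,204), crucible rim (249,353).

```bash
python3 - <<'E'
from h import *
c=cams.get_calibration("wrist")
P=unproj(c,[(322,214.5),(130,242),(387,335),(249,353)],[.013,.078,.028,.032])[:,:2]
for n,p in zip(("dish","drop","large","cruc"),P):
    d=p-Q[n]; print(n,p.round(4),"tray-x,y diff mm",(1e3*d@XV).round(1),(1e3*d@YV).round(1))
print("tcp px",proj(c,[ctrl.state()["eef_pos"]]))
E
```

```text
dish [ 0.5487 -0.1515] tray-x,y diff mm 1.1 3.5
drop [ 0.4234 -0.139 ] tray-x,y diff mm 4.5 3.5
large [ 0.5922 -0.2628] tray-x,y diff mm 0.3 4.0
cruc [ 0.4696 -0.2631] tray-x,y diff mm 0.8 3.3
tcp px [[324.92025565 301.30600262]]
```

```bash
echo 'Q={k:np.array(v)+.0005*XV+.0018*YV for k,v in Q.items()}' >> h.py
python3 -m handwheel '[[[0.2,-0.06,0.8,0,0,-0.0044],[0.21,-0.05,1,0,0,0],[0,0,1,0,0,0],[0,0,1,0,0,0],[0,0,1,0,0,0]]]' >/dev/null
python3 -m handwheel '[[[0,0,0.9,0,0,0],[0,0,0.6,0,0,0],[0,0,0.5,0,0,0],[0,0,0.4,0,0,0],[0,0,0,0,0,0]]]' 
python3 -c 'from h import *
need("dish",-.004)'
```

```text
time_s: 3.95
eef_pos: [0.5475, -0.1523, 0.002]
tool_rot: [0.748, 0.664, -0.0, -0.001]
contact_force: [-1.3, 1.7, 0.3]
gripper_width: 1.0
grip_force: 0.0
dish shift [-0.04  0.03  0.3 ] turn [-0.0013 -0.0005  0.0004] tcp [ 0.5475 -0.1523  0.002 ] t 3.95 w 1.0 F [-1.3  1.7  0.3]
```

```bash

python3 -m handwheel '[[[0,0,0.15,0,0,0],[0,0,0.15,0,0,0],[0,0,0,0,0,0],[0,0,0,0,0,0],[0,0,0,0,0,0]]]' 0.15 30
python3 -m handwheel '[[[0,0,0,0,0,0],[0,0,0,0,0,0],[0,0,0,0,0,0],[0,0,0,0,0,0],[0,0,0,0,0,0]]]' 1 30
python3 -m handwheel '[[[0,0,0,0,0,0],[0,0,0,0,0,0],[0,0,0,0,0,0],[0,0,0,0,0,0],[0,0,0,0,0,0]]]' 
python3 - <<'E'
from h import *
need("dish",-.004)
cv2.imwrite("pics/w2.png",cams.get_image("wrist")[180:420,160:480])
cv2.imwrite("pics/s2.png",cams.get_image("scene")[220:340,300:500])
im=np.hstack([cv2.resize(cv2.imread("pics/w2.png"),(400,300)),cv2.resize(cv2.imread("pics/s2.png"),(400,300))]);cv2.imwrite("pics/ws2.png",im)
E
```

```text
time_s: 4.37
eef_pos: [0.5488, -0.1524, -0.0022]
tool_rot: [0.747, 0.664, 0.0, 0.0]
contact_force: [0.3, -0.6, 0.3]
gripper_width: 0.851
grip_force: 0.0
time_s: 4.78
eef_pos: [0.5488, -0.1524, -0.0019]
tool_rot: [0.747, 0.664, 0.0, 0.0]
contact_force: [-1.3, 0.6, 6.6]
gripper_width: 0.679
grip_force: 32.0
time_s: 5.2
eef_pos: [0.5488, -0.1524, -0.0019]
tool_rot: [0.747, 0.664, 0.0, 0.0]
contact_force: [-1.2, 0.9, 6.2]
gripper_width: 0.681
grip_force: 32.0
dish shift [-0.04 -0.04  0.1 ] turn [0.0005 0.0002 0.0009] tcp [ 0.5488 -0.1524 -0.0019] t 5.2 w 0.681 F [-1.2  0.9  6.2]
```

View pics/ws2.png

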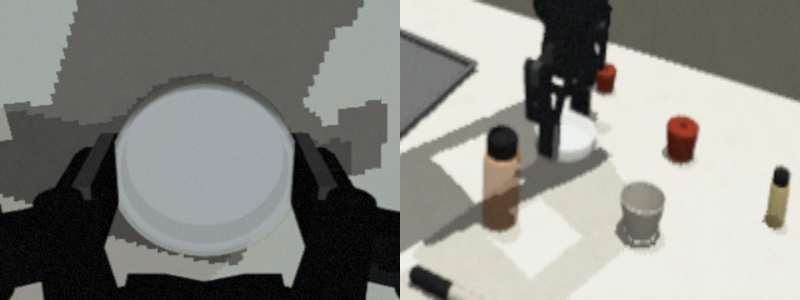

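Dish gripped squarely between the pads (centre near crop (205,167)). Lift and go part way, looking with the wrist camera on the way.

```bash

python3 -m handwheel '[[[0,0,-0.3,0,0,0],[0,0,-0.7,0,0,0],[0,0,-1,0,0,0],[0,0,-1,0,0,0],[0.4,-0.2,-1,0,0,0]]]' - 40
python3 -m handwheel '[[[0.8,-0.4,-1,0,0,0],[0.8,-0.5,-1,0,0,0],[0.8,-0.5,-1,0,0,0],[0.8,-0.5,-1,0,0,0],[0.8,-0.5,-1,0,0,0]]]' >/dev/null
python3 -m handwheel '[[[0.8,-0.5,-1,0,0,0],[0.8,-0.5,0,0,0,0],[0.8,-0.5,0,0,0,0],[0.8,-0.26,0,0,0,0],[0,0,0,0,0,0]]]'
python3 -m handwheel '[[[0,0,0,0,0,0],[0,0,0,0,0,0],[0,0,0,0,0,0],[0,0,0,0,0,0],[0,0,0,0,0,0]]]' >/dev/null
python3 - <<'E'
from h import *
import json
need("Pmid",.1)
def grab(f):
    c=cams.get_calibration("wrist"); json.dump({k:(v.tolist() if hasattr(v,"tolist") else v) for k,v in c.items()},open(f"pics/{f}.json","w")); cv2.imwrite(f"pics/{f}.png",cams.get_image("wrist"))
grab("w3")
E
python3 -m handwheel '[[[1,0,0,0,0,0],[1,0,0,0,0,0],[1,0,0,0,0,0],[1,0,0,0,0,0],[1,0,0,0,0,0]]]' >/dev/null
python3 -m handwheel '[[[1,0,0,0,0,0],[1,0,0,0,0,0],[0,0,0,0,0,0],[0,0,0,0,0,0],[0,0,0,0,0,0]]]' 
python3 -m handwheel '[[[0,0,0,0,0,0],[0,0,0,0,0,0],[0,0,0,0,0,0],[0,0,0,0,0,0],[0,0,0,0,0,0]]]' >/dev/null
python3 - <<'E'
from h import *
import json
need("Pmid",.1)
c=cams.get_calibration("wrist"); json.dump({k:(v.tolist() if hasattr(v,"tolist") else v) for k,v in c.items()},open("pics/w4.json","w")); im=cams.get_image("wrist"); cv2.imwrite("pics/w4.png",im)
a=cv2.imread("pics/w3.png"); cv2.imwrite("pics/w34.png",np.hstack([a[:400,120:520],im[:400,120:520]]))
E
```

```text
time_s: 5.72
eef_pos: [0.5459, -0.145, 0.0783]
tool_rot: [0.748, 0.664, -0.0, 0.001]
contact_force: [-0.3, 0.5, 0.7]
gripper_width: 0.678
grip_force: 42.7
time_s: 6.55
eef_pos: [0.4784, 0.0114, 0.1977]
tool_rot: [0.747, 0.665, 0.0, -0.0]
contact_force: [-1.0, 0.1, 0.2]
gripper_width: 0.673
grip_force: 42.7
Pmid shift [10.08  0.02  4.86] turn [-0.0002  0.0001  0.0002] tcp [0.4799 0.0082 0.1971] t 6.97 w 0.676 F [ 0.5 -0.6  0.2]
time_s: 7.85
eef_pos: [0.496, 0.1474, 0.1971]
tool_rot: [0.747, 0.664, -0.0, 0.0]
contact_force: [-0.4, 0.3, -0.0]
gripper_width: 0.678
grip_force: 42.7
Pmid shift [3.07 0.03 4.87] turn [0.0001 0.     0.0004] tcp [0.4961 0.1475 0.1974] t 8.27 w 0.677 F [-0.2 -1.3  0.2]
```

View pics/w34.png

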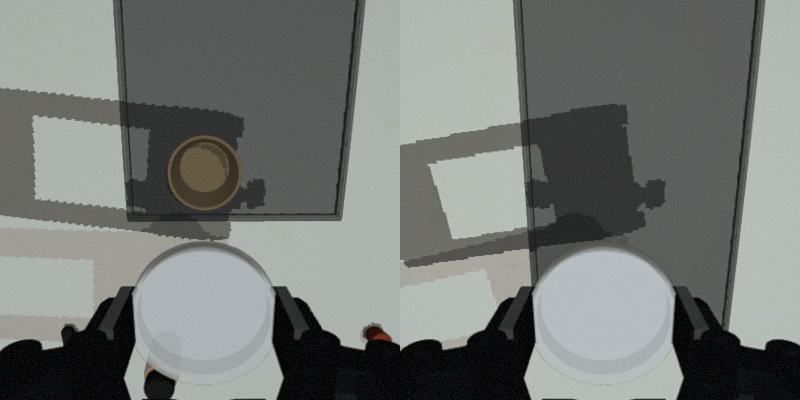

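Tub rim centred at (325,172.5) in w3; tape not yet in view.

```bash

python3 -m handwheel '[[[1,0,0,0,0,0],[1,0,0,0,0,0],[1,0,0,0,0,0],[0.07,0.03,0,0,0,0],[0,0,0,0,0,0]]]' >/dev/null
python3 -m handwheel '[[[0,0,-1,0,0,0],[0,0,-1,0,0,0],[0,0,0,0,0,0],[0,0,0,0,0,0],[0,0,0,0,0,0]]]' >/dev/null
python3 -m handwheel '[[[0,0,0,0,0,0],[0,0,0,0,0,0],[0,0,0,0,0,0],[0,0,0,0,0,0],[0,0,0,0,0,0]]]' >/dev/null
python3 - <<'E'
from h import *
import json
need("Pmid",.1)
c=json.load(open("pics/w3.json")); tub=np.array([.48407,.04791]); tape=np.array([.52225,.36511])
p=unproj(c,[(325,172.5)],[.059])[0,:2]; d=1e3*(p-tub); print("tub wrist",p,d@XV,d@YV)
c=cams.get_calibration("wrist"); im=cams.get_image("wrist"); cv2.imwrite("pics/w5.png",im); 
json.dump({k:(v.tolist() if hasattr(v,"tolist") else v) for k,v in c.items()},open("pics/w5.json","w"))
q=proj(c,[[*tape,.022]])[0];print(q)
x,y=int(q[0])-100,max(0,int(q[1])-75); crop(im,x,y,200,150,4,"pics/w5c.png"); print(x,y)
E
```

```text
Pmid shift [-0.02  0.02  6.85] turn [-0.0004  0.0001  0.0009] tcp [0.5037 0.2088 0.237 ] t 9.57 w 0.675 F [ 0.1 -0.5  0.1]
tub wrist [0.4856624  0.05192747] 1.1054409603605615 4.177771707776609
[324.36545312  42.15389937]
224 0
```

View pics/w5c.png

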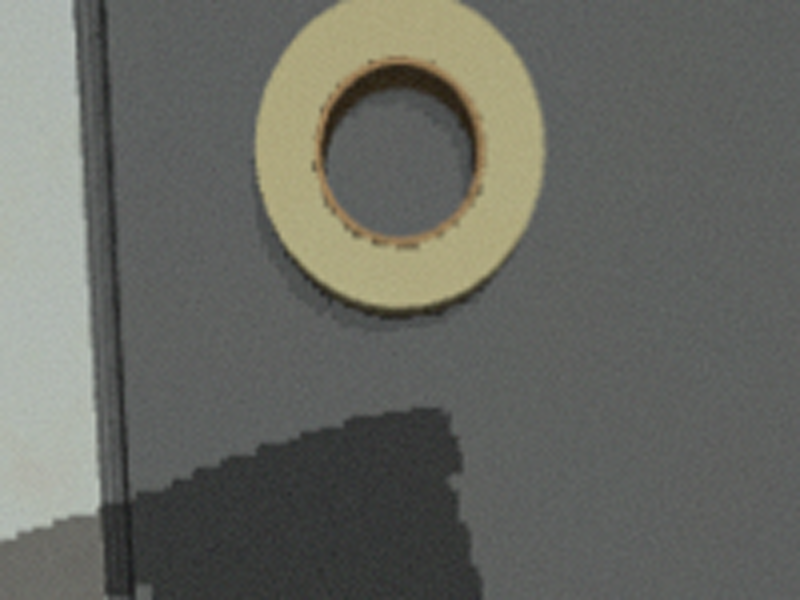

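```bash

python3 -m handwheel '[[[0,0.02,1,0,0,0],[0,0,1,0,0,0],[0,0,1,0,0,0],[0,0,1,0,0,0],[0,0,1,0,0,0]]]' >/dev/null
python3 -m handwheel '[[[0,0,1,0,0,0],[0,0,1,0,0,0],[0,0,1,0,0,0],[0,0,1,0,0,0],[0,0,0.9,0,0,0]]]' >/dev/null
python3 -m handwheel '[[[0,0,0.8,0,0,0],[0,0,0.5,0,0,0],[0,0,0.4,0,0,0],[0,0,0,0,0,0],[0,0,0,0,0,0]]]'
python3 -c 'from h import *
need("Pmid",.0015)'
```

```text
time_s: 10.87
eef_pos: [0.5044, 0.2088, 0.0054]
tool_rot: [0.747, 0.664, 0.0, 0.0]
contact_force: [-0.5, -0.1, 0.9]
gripper_width: 0.675
grip_force: 42.9
Pmid shift [-0.03 -0.02  0.2 ] turn [0.     0.     0.0009] tcp [0.5044 0.2088 0.0054] t 10.87 w 0.675 F [-0.5 -0.1  0.9]
```

```bash

python3 -m handwheel '[[[0,-0.01,0.1,0,0,0],[0,0,0.1,0,0,0],[0,0,0,0,0,0],[0,0,0,0,0,0],[0,0,0,0,0,0]]]'
python3 -m handwheel '[[[0,0,0,0,0,0],[0,0,0,0,0,0],[0,0,0,0,0,0],[0,0,0,0,0,0],[0,0,0,0,0,0]]]' 0.05
python3 -m handwheel '[[[0,0,-0.4,0,0,0],[0,0,-0.7,0,0,0],[0,0,-1,0,0,0],[0,0,-1,0,0,0],[0,0,-1,0,0,0]]]' 0
python3 -m handwheel '[[[0,0,-1,0,0,0],[0,0,-1,0,0,0],[0,0,-1,0,0,0],[0,0,-1,0,0,0],[0,0,-1,0,0,0]]]' >/dev/null
python3 -m handwheel '[[[0,0,-1,0,0,0],[0,0,-1,0,0,0],[0,0,-1,0,0,0],[0,0,0,0,0,0],[0,0,0,0,0,0]]]' >/dev/null
python3 -m handwheel '[[[0,0,0,0,0,0],[0,0,0,0,0,0],[0,0,0,0,0,0],[0,0,0,0,0,0],[0,0,0,0,0,0]]]' >/dev/null
python3 - <<'E'
from h import *
need("cruc",.15)
c=cams.get_calibration("wrist"); im=cams.get_image("wrist"); cv2.imwrite("pics/w6.png",im)
cv2.imwrite("pics/w6c.png",cv2.resize(im[0:400,170:490],(640,800))[:,:] if 0 else cv2.resize(im[0:400,180:480],None,fx=1.5,fy=1.5,interpolation=cv2.INTER_CUBIC))
import json;json.dump({k:(v.tolist() if hasattr(v,"tolist") else v) for k,v in c.items()},open("pics/w6.json","w"))
cv2.imwrite("pics/top6.png",cams.get_image("top"))
E
```

```text
time_s: 11.28
eef_pos: [0.5043, 0.2089, 0.0017]
tool_rot: [0.747, 0.664, 0.0, 0.0]
contact_force: [-0.4, 0.4, -1.0]
gripper_width: 0.674
grip_force: 42.9
time_s: 11.7
eef_pos: [0.504, 0.2088, 0.0013]
tool_rot: [0.747, 0.664, -0.0, -0.0]
contact_force: [-0.6, 0.1, -0.1]
gripper_width: 0.952
grip_force: 0.0
time_s: 12.12
eef_pos: [0.5039, 0.2088, 0.0846]
tool_rot: [0.747, 0.664, -0.0, -0.0]
contact_force: [0.3, -0.3, -0.8]
gripper_width: 0.999
grip_force: 0.0
cruc shift [-23.7    1.06   4.64] turn [-0.0008  0.0002  0.0008] tcp [0.5038 0.2087 0.2426] t 13.37 w 1.002 F [-0.7  1.3 -0.1]
```

View pics/w6c.png

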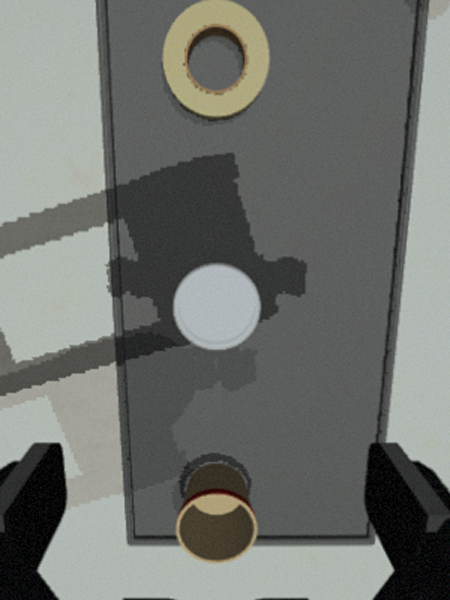

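All three are in view: tape (216.5,58.5), dish (217,306.5), tub rim (217,526.5) in the 1.5x crop.

```bash
python3 - <<'E'
from h import *
import json
c=json.load(open("pics/w6.json"))
px=(np.array([(216.5,58.5),(217,306.5),(217,526.5)])+.5)/1.5-.5+[180,0]
P=unproj(c,px,[.022,.018,.059])[:,:2]
m,xv,yv=tray(P[2],P[0]); d=P[1]-m
print(P, np.linalg.norm(P[0]-P[2]),"dish off mid x,y mm",1e3*d@xv,1e3*d@yv)
# top view check
im=cv2.imread("pics/top6.png"); crop(im,125,190,200,125,4,"pics/c6.png")
E
```

```text
[[0.52244219 0.36918772]
 [0.50412937 0.20930905]
 [0.48586281 0.05329607]] 0.318002487081175 dish off mid x,y mm 0.19935765094236518 -1.9226793091110992
```

View pics/c6.png

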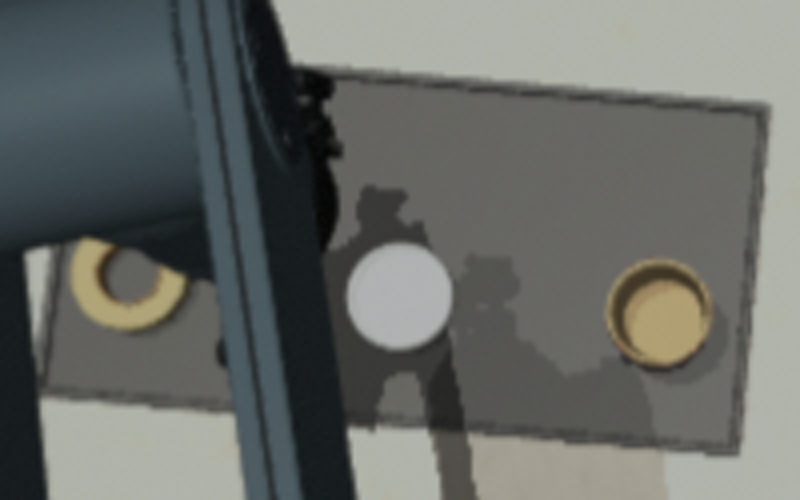

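```bash
python3 - <<'E'
from h import *
c=cams.get_calibration("top")
P=unproj(c,(np.array([(399.5,296),(130,272),(660,313)])+.5)/4-.5+[125,190],[.017,.022,.059])[:,:2]
m,xv,yv=tray(P[2],P[1]); d=P[0]-m
print(P,"dish off mid x,y mm",1e3*d@xv,1e3*d@yv)
E
```

```text
[[0.50342414 0.20578208]
 [0.52225096 0.36510715]
 [0.48407008 0.04791165]] dish off mid x,y mm 0.3486546209659577 -0.6906003718039013
```

```bash

python3 -m handwheel '[[[-0.98,0.04,0,0,0,0.0008],[-0.98,0.04,0,0,0,0],[-0.98,0.04,0,0,0,0],[-0.98,0.04,0,0,0,0],[-0.98,0.05,0,0,0,0]]]' >/dev/null
python3 -m handwheel '[[[-0.98,0.04,0.3,0,0,0],[-0.98,0.04,0.3,0,0,0],[-0.98,0.04,0.3,0,0,0],[-0.98,0.05,0.3,0,0,0],[-0.98,0.05,0.3,0,0,0]]]' >/dev/null
python3 -m handwheel '[[[-0.98,0.05,0.3,0,0,0],[-0.98,0.05,0.3,0,0,0],[-0.98,0.05,0.3,0,0,0],[-0.98,0.05,0.3,0,0,0],[-0.98,0.05,0.3,0,0,0]]]' >/dev/null
python3 -m handwheel '[[[-0.98,0.05,0.3,0,0,0],[-0.98,0.05,0.3,0,0,0],[-0.98,0.05,0.3,0,0,0],[-0.98,0.05,0.3,0,0,0],[-0.98,0.05,0.3,0,0,0]]]' >/dev/null
python3 -m handwheel '[[[-0.98,0.05,0.3,0,0,0],[-0.98,0.05,0.3,0,0,0],[-0.98,0.04,0.3,0,0,0],[-0.9,0.04,0.3,0,0,0],[0,0,0,0,0,0]]]' >/dev/null
python3 -m handwheel '[[[0,0,0,0,0,0],[0,0,0,0,0,0],[0,0,0,0,0,0],[0,0,0,0,0,0],[0,0,0,0,0,0]]]' >/dev/null
python3 -c 'from h import *
need("cruc",.008)'
```

```text
cruc shift [-0.3  -0.05  6.08] turn [0.0003 0.0001 0.0008] tcp [ 0.4709 -0.2586  0.1297] t 15.97 w 1.0 F [ 0.3 -0.9  0.3]
```

```bash

python3 -m handwheel '[[[-0.3,-0.05,0.8,0,0,0.0008],[0,0,1,0,0,0],[0,0,1,0,0,0],[0,0,1,0,0,0],[0,0,0.9,0,0,0]]]' >/dev/null
python3 -m handwheel '[[[0,0,0.6,0,0,0],[0,0,0.5,0,0,0],[0,0,0.28,0,0,0],[0,0,0,0,0,0],[0,0,0,0,0,0]]]'
python3 -m handwheel '[[[0,0,0,0,0,0],[0,0,0,0,0,0],[0,0,0,0,0,0],[0,0,0,0,0,0],[0,0,0,0,0,0]]]' 1 25
python3 -m handwheel '[[[0,0,0,0,0,0],[0,0,0,0,0,0],[0,0,0,0,0,0],[0,0,0,0,0,0],[0,0,0,0,0,0]]]' 
python3 - <<'E'
from h import *
need("cruc",.008)
a=cv2.resize(cams.get_image("wrist")[200:440,160:480],(400,300)); b=cv2.resize(cams.get_image("scene")[220:340,320:520],(400,300))
cv2.imwrite("pics/ws7.png",np.hstack([a,b]))
E
```

```text
time_s: 16.8
eef_pos: [0.4692, -0.2652, 0.008]
tool_rot: [0.748, 0.664, 0.0, 0.0]
contact_force: [-0.3, -0.8, 0.6]
gripper_width: 0.997
grip_force: 0.0
time_s: 17.22
eef_pos: [0.4693, -0.2655, 0.0085]
tool_rot: [0.748, 0.663, 0.0, 0.001]
contact_force: [0.1, 0.5, 4.9]
gripper_width: 0.476
grip_force: 24.6
time_s: 17.63
eef_pos: [0.4693, -0.2655, 0.0085]
tool_rot: [0.748, 0.663, 0.0, 0.001]
contact_force: [0.2, 0.1, 5.4]
gripper_width: 0.47
grip_force: 24.7
cruc shift [ 0.05 -0.01  0.02] turn [ 0.0007  0.0005 -0.0007] tcp [ 0.4693 -0.2655  0.0085] t 17.63 w 0.47 F [0.2 0.1 5.4]
```

View pics/ws7.png

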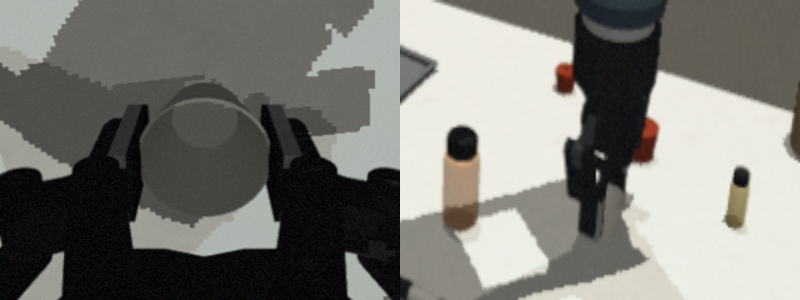

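Crucible gripped near the rim, upright between the pads.

```bash

python3 -m handwheel '[[[0,0,-0.3,0,0,0],[0,0,-0.7,0,0,0],[0,0,-1,0,0,0],[0,0,-1,0,0,0],[0,0,-1,0,0,0]]]' - 30
python3 -m handwheel '[[[0.5,0,-1,0,0,0],[0.8,0,-1,0,0,0],[1,0,-1,0,0,0],[1,0,0,0,0,0],[1,0,0,0,0,0]]]' >/dev/null
python3 -m handwheel '[[[1,-0.1,0,0,0,0],[1,-0.1,0,0,0,0],[1,-0.1,0,0,0,0],[1,-0.1,0,0,0,0],[1,-0.1,0,0,0,0]]]' >/dev/null
python3 -m handwheel '[[[1,-0.1,0,0,0,0],[1,-0.1,0,0,0,0],[1,-0.1,0,0,0,0],[1,-0.1,0,0,0,0],[1,-0.1,0,0,0,0]]]' >/dev/null
python3 -m handwheel '[[[1,-0.08,0,0,0,0],[1,0,0,0,0,0],[1,0,0,0,0,0],[1,0,0,0,0,0],[1,0,0,0,0,0]]]' >/dev/null
python3 -m handwheel '[[[1,0,0,0,0,0],[1,0,0,0,0,0],[0.8,0,0,0,0,0],[0.6,0,0,0,0,0],[0,0,0,0,0,0]]]' >/dev/null
python3 -m handwheel '[[[0,0,0,0,0,0],[0,0,0,0,0,0],[0,0,0,0,0,0],[0,0,0,0,0,0],[0,0,0,0,0,0]]]'
python3 - <<'E'
from h import *
need("Pmid",.024)
a=cv2.resize(cams.get_image("wrist")[160:400,160:480],(400,300));b=cams.get_image("scene")
cv2.imwrite("pics/ws8.png",np.hstack([a,cv2.resize(b[140:320,200:440],(400,300))]))
E
```

```text
time_s: 18.15
eef_pos: [0.4686, -0.2649, 0.0885]
tool_rot: [0.748, 0.663, -0.0, -0.0]
contact_force: [0.1, -0.2, 0.2]
gripper_width: 0.466
grip_force: 30.3
time_s: 20.65
eef_pos: [0.5018, 0.1875, 0.1478]
tool_rot: [0.749, 0.663, -0.0, 0.0]
contact_force: [-1.0, -0.7, -0.4]
gripper_width: 0.472
grip_force: 30.3
Pmid shift [ 1.05 -0.02  6.19] turn [ 0.      0.0001 -0.0014] tcp [0.5018 0.1875 0.1478] t 20.65 w 0.472 F [-1.  -0.7 -0.4]
```

View pics/ws8.png

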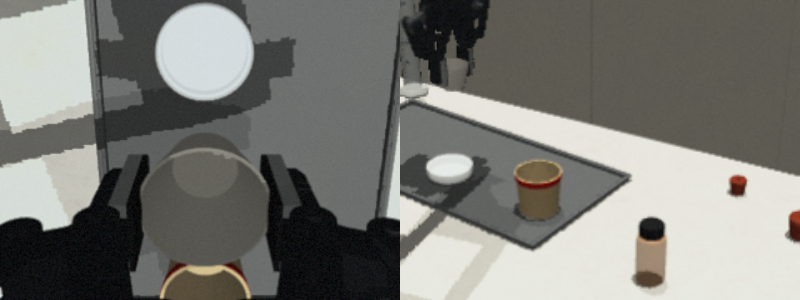

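```bash

python3 -m handwheel '[[[0.6,-0.02,0,0,0,-0.0014],[0.4,0,1,0,0,0],[0,0,1,0,0,0],[0,0,1,0,0,0],[0,0,0.9,0,0,0]]]' >/dev/null
python3 -m handwheel '[[[0,0,0.8,0,0,0],[0,0,0.5,0,0,0],[0,0,0.5,0,0,0],[0,0,0.3,0,0,0],[0,0,0,0,0,0]]]'
python3 -c 'from h import *
need("Pmid",.024)'
```

```text
time_s: 21.58
eef_pos: [0.5032, 0.2081, 0.0267]
tool_rot: [0.747, 0.664, -0.001, -0.0]
contact_force: [-0.1, 0.0, -0.6]
gripper_width: 0.467
grip_force: 30.3
Pmid shift [0.01 0.04 0.13] turn [-0.0011  0.0003  0.0007] tcp [0.5032 0.2081 0.0267] t 21.58 w 0.467 F [-0.1  0.  -0.6]
```

```bash

python3 -m handwheel '[[[-0.04,0.05,0.05,0,0,0],[0,0,0.05,0,0,0],[0,0,0.03,0,0,0],[0,0,0,0,0,0],[0,0,0,0,0,0]]]'
python3 -m handwheel '[[[0,0,0,0,0,0],[0,0,0,0,0,0],[0,0,0,0,0,0],[0,0,0,0,0,0],[0,0,0,0,0,0]]]'
```

```text
time_s: 22.0
eef_pos: [0.5049, 0.2072, 0.0256]
tool_rot: [0.747, 0.664, 0.0, 0.0]
contact_force: [-0.1, -0.2, -0.0]
gripper_width: 0.472
grip_force: 30.3
time_s: 22.42
eef_pos: [0.5046, 0.2071, 0.0251]
tool_rot: [0.747, 0.664, -0.0, 0.0]
contact_force: [0.1, -0.4, 0.1]
gripper_width: 0.47
grip_force: 30.3
```

```bash

python3 -m handwheel '[[[0,0,0.04,0,0,0],[0,0,0.04,0,0,0],[0,0,0,0,0,0],[0,0,0,0,0,0],[0,0,0,0,0,0]]]'
python3 -m handwheel '[[[0,0,0,0,0,0],[0,0,0,0,0,0],[0,0,0,0,0,0],[0,0,0,0,0,0],[0,0,0,0,0,0]]]' 0.2
python3 -m handwheel '[[[0,0,-0.4,0,0,0],[0,0,-0.7,0,0,0],[0,0,-1,0,0,0],[0,0,-1,0,0,0],[0,0,-1,0,0,0]]]' 0
python3 -m handwheel '[[[0,0,-1,0,0,0],[0,0,-1,0,0,0],[0,0,-1,0,0,0],[0,0,-1,0,0,0],[0,0,-1,0,0,0]]]' >/dev/null
python3 -m handwheel '[[[0,0,0,0,0,0],[0,0,0,0,0,0],[0,0,0,0,0,0],[0,0,0,0,0,0],[0,0,0,0,0,0]]]' >/dev/null
python3 - <<'E'
from h import *
import json
need("vial",.1)
c=cams.get_calibration("wrist"); im=cams.get_image("wrist"); cv2.imwrite("pics/w9.png",im)
json.dump({k:(v.tolist() if hasattr(v,"tolist") else v) for k,v in c.items()},open("pics/w9.json","w"))
crop(im,225,110,200,150,4,"pics/w9c.png")
E
```

```text
time_s: 22.83
eef_pos: [0.5047, 0.2072, 0.0236]
tool_rot: [0.747, 0.664, 0.0, 0.0]
contact_force: [-0.2, 0.2, 0.6]
gripper_width: 0.469
grip_force: 30.4
time_s: 23.25
eef_pos: [0.5046, 0.2071, 0.0234]
tool_rot: [0.747, 0.664, -0.0, -0.0]
contact_force: [-0.4, -0.6, 0.5]
gripper_width: 0.798
grip_force: 0.0
time_s: 23.67
eef_pos: [0.5045, 0.2071, 0.1068]
tool_rot: [0.747, 0.664, -0.0, -0.0]
contact_force: [-0.6, 0.2, 0.6]
gripper_width: 0.999
grip_force: 0.0
vial shift [-28.73   5.42   5.22] turn [-0.0015  0.0005  0.0006] tcp [0.5039 0.207  0.2042] t 24.5 w 1.003 F [ 0.   0.2 -0.2]
```

View pics/w9c.png

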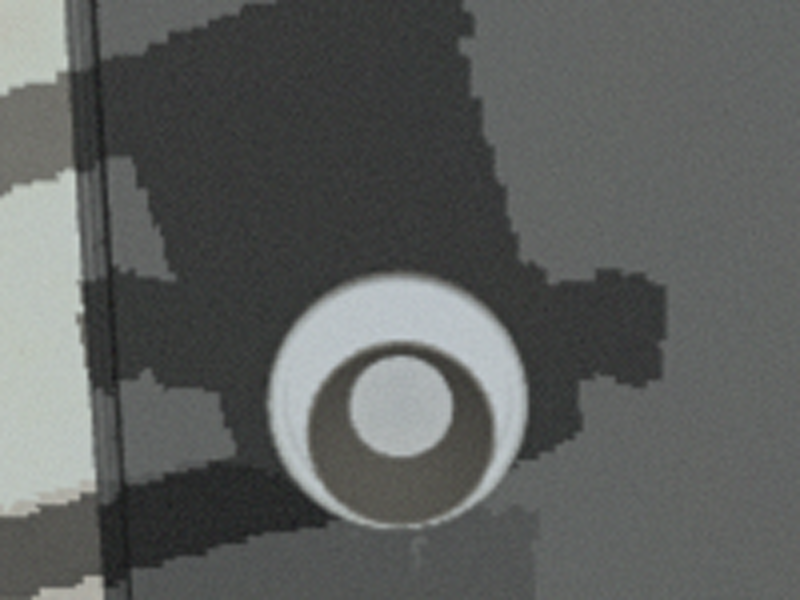

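```bash
python3 - <<'E'
from h import *
import json
c=json.load(open("pics/w9.json"))
P=unproj(c,(np.array([(401,433.5),(397.5,400)])+.5)/4-.5+[225,110],[.047,.018])[:,:2]
d=1e3*(P[0]-P[1]); print("cruc-dish mm x,y",d@XV,d@YV)
E
```

```text
cruc-dish mm x,y 0.7985445137904275 -1.393199737553193
```

```bash

python3 -m handwheel '[[[-0.96,0.18,0,0,0,0],[-0.96,0.18,0,0,0,0],[-0.96,0.18,0,0,0,0],[-0.96,0.18,0,0,0,0],[-0.96,0.18,0,0,0,0]]]' >/dev/null
python3 -m handwheel '[[[-0.96,0.18,0,0,0,0],[-0.96,0.18,0,0,0,0],[-0.96,0.18,0,0,0,0],[-0.96,0.18,0,0,0,0],[-0.96,0.18,0,0,0,0]]]' >/dev/null
python3 -m handwheel '[[[-0.96,0.18,0.2,0,0,0],[-0.96,0.18,0.2,0,0,0],[-0.96,0.18,0.2,0,0,0],[-0.96,0.18,0.2,0,0,0],[-0.96,0.18,0.2,0,0,0]]]' >/dev/null
python3 -m handwheel '[[[-0.96,0.18,0.2,0,0,0],[-0.96,0.18,0.2,0,0,0],[-0.96,0.18,0.2,0,0,0],[-0.96,0.18,0.2,0,0,0],[-0.96,0.18,0.2,0,0,0]]]' >/dev/null
python3 -m handwheel '[[[-0.96,0.18,0.2,0,0,0],[-0.96,0.18,0.2,0,0,0],[-0.96,0.18,0.2,0,0,0],[-0.96,0.18,0.2,0,0,0],[-0.96,0.18,0.2,0,0,0]]]' >/dev/null
python3 -m handwheel '[[[-0.96,0.18,0,0,0,0],[-0.96,0.18,0,0,0,0],[-0.96,0.18,0,0,0,0],[-0.5,0.18,0,0,0,0],[0,0,0,0,0,0]]]' >/dev/null
python3 -m handwheel '[[[0,0,0,0,0,0],[0,0,0,0,0,0],[0,0,0,0,0,0],[0,0,0,0,0,0],[0,0,0,0,0,0]]]' >/dev/null
python3 - <<'E'
from h import *
need("vial",.006)
c=cams.get_calibration("wrist"); im=cams.get_image("wrist"); cv2.imwrite("pics/w10.png",im)
import json;json.dump({k:(v.tolist() if hasattr(v,"tolist") else v) for k,v in c.items()},open("pics/w10.json","w"))
q=proj(c,[[*Q["vial"],.047]])[0]; print(q)
# dark cap blob near prediction
x,y=int(q[0])-40,int(q[1])-40; g=cv2.cvtColor(im,cv2.COLOR_BGR2GRAY)[y:y+80,x:x+80]
n,l,st,ce=cv2.connectedComponentsWithStats((g<35).astype(np.uint8)); print(st[1:6],ce[1:6]+[x,y])
E
```

```text
vial shift [-1.41  0.14  6.99] turn [ 0.0001 -0.      0.0013] tcp [ 0.5442 -0.348   0.1458] t 27.47 w 0.996 F [-0.4 -0.2 -0.9]
[328.04749823 274.0271528 ]
[[ 30  27  19  21 326]] [[327.31595092 271.10122699]]
```

```bash

python3 -m handwheel '[[[-0.7,0.07,0.3,0,0,0.0013],[-0.71,0.07,0.5,0,0,0],[0,0,1,0,0,0],[0,0,1,0,0,0],[0,0,1,0,0,0]]]' >/dev/null
python3 -m handwheel '[[[0,0,1,0,0,0],[0,0,0.8,0,0,0],[0,0,0.6,0,0,0],[0,0,0.5,0,0,0],[0,0,0.25,0,0,0]]]'
python3 -m handwheel '[[[0,0,0,0,0,0],[0,0,0,0,0,0],[0,0,0,0,0,0],[0,0,0,0,0,0],[0,0,0,0,0,0]]]' 1 25
python3 -m handwheel '[[[0,0,0,0,0,0],[0,0,0,0,0,0],[0,0,0,0,0,0],[0,0,0,0,0,0],[0,0,0,0,0,0]]]' 
python3 -c 'from h import *
need("vial",.006);need("Pvial",.009)'
```

```text
time_s: 28.35
eef_pos: [0.5427, -0.3775, 0.0044]
tool_rot: [0.748, 0.663, -0.0, -0.001]
contact_force: [0.1, 0.8, 0.0]
gripper_width: 0.994
grip_force: 0.0
time_s: 28.77
eef_pos: [0.544, -0.3776, 0.0075]
tool_rot: [0.748, 0.664, 0.0, 0.001]
contact_force: [0.5, 0.4, 0.1]
gripper_width: 0.3
grip_force: 0.0
time_s: 29.18
eef_pos: [0.5439, -0.3776, 0.0075]
tool_rot: [0.748, 0.664, 0.0, 0.001]
contact_force: [-0.0, -0.0, 6.0]
gripper_width: 0.2
grip_force: 25.3
vial shift [ 0.06 -0.01  0.07] turn [ 0.0007  0.0005 -0.0006] tcp [ 0.5439 -0.3776  0.0075] t 29.18 w 0.2 F [-0. -0.  6.]
Pvial shift [24.85 -5.47 -0.1 ] turn [ 0.0007  0.0005 -0.0006] tcp [ 0.5439 -0.3776  0.0075] t 29.18 w 0.2 F [-0. -0.  6.]
```

```bash

python3 -m handwheel '[[[0,0,-0.3,0,0,0],[0,0,-0.7,0,0,0],[0,0,-1,0,0,0],[0,0,-1,0,0,0],[0.5,-0.1,-1,0,0,0]]]' - 30
python3 -m handwheel '[[[0.8,-0.23,-1,0,0,0],[1,-0.23,-1,0,0,0],[1,-0.23,-1,0,0,0],[1,-0.23,0,0,0,0],[1,-0.23,0,0,0,0]]]' >/dev/null
python3 -m handwheel '[[[1,-0.23,0,0,0,0],[1,-0.23,0,0,0,0],[1,-0.23,0,0,0,0],[1,-0.23,0,0,0,0],[1,-0.23,0,0,0,0]]]' >/dev/null
python3 -m handwheel '[[[1,-0.23,0,0,0,0],[1,-0.23,0,0,0,0],[1,-0.23,0,0,0,0],[1,-0.23,0,0,0,0],[1,-0.23,0,0,0,0]]]' >/dev/null
python3 -m handwheel '[[[1,-0.23,0,0,0,0],[1,-0.23,0,0,0,0],[1,-0.23,0,0,0,0],[1,-0.23,0,0,0,0],[1,-0.23,0,0,0,0]]]' >/dev/null
python3 -m handwheel '[[[1,-0.23,0,0,0,0],[1,-0.23,0,0,0,0],[1,-0.23,0,0,0,0],[0.5,0,0,0,0,0],[0,0,0,0,0,0]]]' >/dev/null
python3 -m handwheel '[[[0,0,0,0,0,0],[0,0,0,0,0,0],[0,0,0,0,0,0],[0,0,0,0,0,0],[0,0,0,0,0,0]]]'
python3 - <<'E'
from h import *
need("Pvial",.011)
a=cv2.resize(cams.get_image("wrist")[100:400,120:520],(400,300));b=cams.get_image("scene")
cv2.imwrite("pics/ws11.png",np.hstack([a,cv2.resize(b[140:320,200:440],(400,300))]))
E
```

```text
time_s: 29.6
eef_pos: [0.5425, -0.3685, 0.0872]
tool_rot: [0.749, 0.663, -0.0, 0.0]
contact_force: [0.9, 0.4, -0.6]
gripper_width: 0.201
grip_force: 29.3
time_s: 32.1
eef_pos: [0.4934, 0.1075, 0.1465]
tool_rot: [0.749, 0.663, -0.0, -0.0]
contact_force: [-0.9, -0.3, -0.1]
gripper_width: 0.198
grip_force: 29.3
Pvial shift [ 1.07 -0.07  6.77] turn [-0.0001  0.0001 -0.0014] tcp [0.4934 0.1075 0.1465] t 32.1 w 0.198 F [-0.9 -0.3 -0.1]
```

View pics/ws11.png

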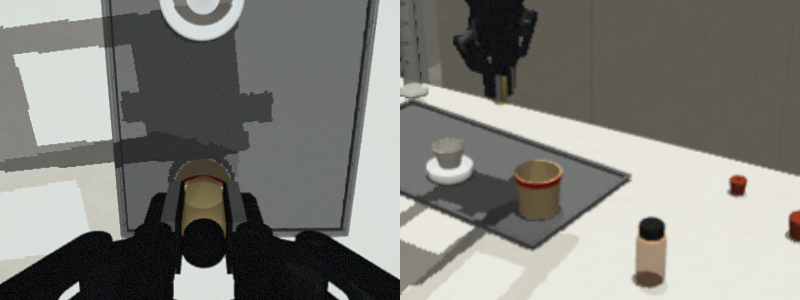

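Vial held upright, crucible standing centred in the dish. Place the vial.

```bash

python3 -m handwheel '[[[0.6,-0.07,0,0,0,-0.0014],[0.39,0,1,0,0,0],[0,0,1,0,0,0],[0,0,1,0,0,0],[0,0,1,0,0,0]]]' >/dev/null
python3 -m handwheel '[[[0,0,1,0,0,0],[0,0,0.7,0,0,0],[0,0,0.5,0,0,0],[0,0,0.4,0,0,0],[0,0,0,0,0,0]]]'
python3 -m handwheel '[[[0,0,0,0,0,0],[0,0,0,0,0,0],[0,0,0,0,0,0],[0,0,0,0,0,0],[0,0,0,0,0,0]]]' >/dev/null
python3 -c 'from h import *
need("Pvial",.011)'
```

```text
time_s: 33.03
eef_pos: [0.4934, 0.1284, 0.0132]
tool_rot: [0.747, 0.664, -0.001, -0.001]
contact_force: [-1.1, -1.2, 0.1]
gripper_width: 0.195
grip_force: 29.3
Pvial shift [ 0.04 -0.01  0.21] turn [ 0.0008 -0.0001  0.0007] tcp [0.4947 0.128  0.0151] t 33.45 w 0.199 F [-1.2 -0.2  0.3]
```

```bash

python3 -m handwheel '[[[-0.02,-0.01,0.1,0,0,0],[0,0,0.07,0,0,0],[0,0,0.04,0,0,0],[0,0,0,0,0,0],[0,0,0,0,0,0]]]'
python3 -m handwheel '[[[0,0,0,0,0,0],[0,0,0,0,0,0],[0,0,0,0,0,0],[0,0,0,0,0,0],[0,0,0,0,0,0]]]'

```

```text
time_s: 33.87
eef_pos: [0.4939, 0.1276, 0.0105]
tool_rot: [0.747, 0.664, -0.0, -0.0]
contact_force: [-0.1, -1.5, 2.8]
gripper_width: 0.199
grip_force: 29.6
time_s: 34.28
eef_pos: [0.4939, 0.1276, 0.0104]
tool_rot: [0.747, 0.664, -0.0, -0.0]
contact_force: [-2.0, -1.9, 4.6]
gripper_width: 0.202
grip_force: 29.6
```

```bash

python3 -m handwheel '[[[0,0,0,0,0,0],[0,0,0,0,0,0],[0,0,0,0,0,0],[0,0,0,0,0,0],[0,0,0,0,0,0]]]' 0.5
python3 -m handwheel '[[[0,0,-0.3,0,0,0],[0,0,-0.7,0,0,0],[0,0,-1,0,0,0],[0,0,-1,0,0,0],[0,0,-1,0,0,0]]]' 0.3
python3 -m handwheel '[[[0,0,-1,0,0,0],[0,0,-1,0,0,0],[0,0,-1,0,0,0],[0,0,-1,0,0,0],[0,0,0,0,0,0]]]' 0 >/dev/null
python3 -c 'from h import *
need("large",.12)
im=cams.get_image("wrist"); c=cams.get_calibration("wrist"); q=proj(c,[[*Q["Pvial"],.05]])[0]; print(q)
x,y=int(q[0])-60,int(q[1])-60; g=cv2.cvtColor(im,cv2.COLOR_BGR2GRAY)[y:y+120,x:x+120]
n,l,st,ce=cv2.connectedComponentsWithStats((g<25).astype(np.uint8)); print([(s.tolist(),(e+[x,y]).round(1)) for s,e in zip(st[1:],ce[1:]) if s[4]>60])'
```

```text
time_s: 34.7
eef_pos: [0.494, 0.1277, 0.0102]
tool_rot: [0.747, 0.664, -0.0, -0.0]
contact_force: [-0.1, -0.6, -1.0]
gripper_width: 0.503
grip_force: 0.0
time_s: 35.12
eef_pos: [0.4938, 0.1277, 0.0914]
tool_rot: [0.747, 0.664, -0.0, -0.0]
contact_force: [0.7, 0.2, 0.3]
gripper_width: 0.7
grip_force: 0.0
large shift [-18.95   7.03   2.77] turn [ 0.0049 -0.0008  0.0008] tcp [0.4964 0.1279 0.1749] t 35.53 w 1.0 F [0.7 0.  0.6]
[322.02443171 228.82864037]
[([48, 50, 19, 19, 278], array([318.9, 227.1]))]
```

```bash

python3 -m handwheel '[[[-0.95,0.35,0,0,0,0],[-0.95,0.35,0,0,0,0],[-0.95,0.35,0,0,0,0],[-0.95,0.35,0,0,0,0],[-0.95,0.35,0,0,0,0]]]' >/dev/null
python3 -m handwheel '[[[-0.95,0.35,0,0,0,0],[-0.95,0.35,0,0,0,0],[-0.95,0.35,0.2,0,0,0],[-0.95,0.35,0.2,0,0,0],[-0.95,0.35,0.2,0,0,0]]]' >/dev/null
python3 -m handwheel '[[[-0.95,0.35,0.2,0,0,0],[-0.95,0.35,0.2,0,0,0],[-0.95,0.35,0.2,0,0,0],[-0.95,0.35,0.2,0,0,0],[-0.95,0.35,0.2,0,0,0]]]' >/dev/null
python3 -m handwheel '[[[-0.95,0.35,0.2,0,0,0],[-0.95,0.35,0.2,0,0,0],[-0.95,0.35,0.2,0,0,0],[-0.95,0.35,0.2,0,0,0],[-0.5,0.35,0,0,0,0]]]' >/dev/null
python3 -m handwheel '[[[0,0,0,0,0,0],[0,0,0,0,0,0],[0,0,0,0,0,0],[0,0,0,0,0,0],[0,0,0,0,0,0]]]' >/dev/null
python3 -c 'from h import *
need("large",.004)
im=cams.get_image("wrist"); c=cams.get_calibration("wrist"); print(proj(c,[[*Q["large"],.028]])[0])
h=cv2.cvtColor(im,cv2.COLOR_BGR2HSV); m=(((h[...,0]<10)|(h[...,0]>170))&(h[...,1]>120)&(h[...,2]>40)).astype(np.uint8)
n,l,st,ce=cv2.connectedComponentsWithStats(m); print([(s.tolist(),e.round(1)) for s,e in zip(st[1:],ce[1:]) if s[4]>60])'
```

```text
large shift [-0.42  0.19  5.92] turn [-0.0001 -0.0002  0.0014] tcp [ 0.5894 -0.2561  0.1225] t 37.67 w 1.002 F [-0.7  0.   0.6]
[329.34216916 251.20006523]
[([386, 64, 36, 37, 1012], array([403.5,  82.5])), ([307, 229, 44, 28, 833], array([329.1, 242.7]))]
```

```bash

python3 -m handwheel '[[[-0.42,0.19,0.3,0,0,0.0014],[0,0,1,0,0,0],[0,0,1,0,0,0],[0,0,1,0,0,0],[0,0,1,0,0,0]]]' >/dev/null
python3 -m handwheel '[[[0,0,0.7,0,0,0],[0,0,0.6,0,0,0],[0,0,0.3,0,0,0],[0,0,0,0,0,0],[0,0,0,0,0,0]]]'
python3 -m handwheel '[[[0,0,0,0,0,0],[0,0,0,0,0,0],[0,0,0,0,0,0],[0,0,0,0,0,0],[0,0,0,0,0,0]]]' 1 25
python3 -m handwheel '[[[0,0,0,0,0,0],[0,0,0,0,0,0],[0,0,0,0,0,0],[0,0,0,0,0,0],[0,0,0,0,0,0]]]' 
python3 -c 'from h import *
need("large",.004);need("Pstop",.007)'
```

```text
time_s: 38.55
eef_pos: [0.5926, -0.2662, 0.0044]
tool_rot: [0.748, 0.664, 0.0, 0.0]
contact_force: [-0.5, -0.5, 0.2]
gripper_width: 1.0
grip_force: 0.0
time_s: 38.97
eef_pos: [0.5927, -0.2662, 0.0052]
tool_rot: [0.748, 0.664, 0.0, 0.001]
contact_force: [0.8, 1.6, 3.0]
gripper_width: 0.357
grip_force: 24.5
time_s: 39.38
eef_pos: [0.5927, -0.2662, 0.0051]
tool_rot: [0.748, 0.664, 0.0, 0.001]
contact_force: [-0.5, 0.7, 5.7]
gripper_width: 0.36
grip_force: 24.7
large shift [ 0.06 -0.03  0.06] turn [ 0.0006  0.0003 -0.0006] tcp [ 0.5927 -0.2662  0.0051] t 39.38 w 0.36 F [-0.5  0.7  5.7]
Pstop shift [27.03 -7.24 -0.11] turn [ 0.0006  0.0003 -0.0006] tcp [ 0.5927 -0.2662  0.0051] t 39.38 w 0.36 F [-0.5  0.7  5.7]
```

```bash

python3 -m handwheel '[[[0,0,-0.3,0,0,0],[0,0,-0.7,0,0,0],[0,0,-1,0,0,0],[0,0,-1,0,0,0],[0.5,-0.2,-1,0,0,0]]]' - 30
python3 -m handwheel '[[[0.8,-0.28,-1,0,0,0],[1,-0.28,-1,0,0,0],[1,-0.28,-1,0,0,0],[1,-0.28,0,0,0,0],[1,-0.28,0,0,0,0]]]' >/dev/null
python3 -m handwheel '[[[1,-0.28,0,0,0,0],[1,-0.28,0,0,0,0],[1,-0.28,0,0,0,0],[1,-0.28,0,0,0,0],[1,-0.28,0,0,0,0]]]' >/dev/null
python3 -m handwheel '[[[1,-0.28,0,0,0,0],[1,-0.28,0,0,0,0],[1,-0.28,0,0,0,0],[1,-0.28,0,0,0,0],[1,-0.28,0,0,0,0]]]' >/dev/null
python3 -m handwheel '[[[1,-0.28,0,0,0,0],[1,-0.28,0,0,0,0],[1,-0.28,0,0,0,0],[1,-0.28,0,0,0,0],[1,-0.28,0,0,0,0]]]' >/dev/null
python3 -m handwheel '[[[1,-0.28,0,0,0,0],[1,-0.28,0,0,0,0],[1,-0.28,0,0,0,0],[1,-0.28,0,0,0,0],[1,-0.28,0,0,0,0]]]' >/dev/null
python3 -m handwheel '[[[0.5,0,0,0,0,0],[0,0,0,0,0,0],[0,0,0,0,0,0],[0,0,0,0,0,0],[0,0,0,0,0,0]]]'
python3 -c 'from h import *
need("Pstop",.0085)'
```

```text
time_s: 39.8
eef_pos: [0.5897, -0.2571, 0.085]
tool_rot: [0.749, 0.663, -0.0, 0.0]
contact_force: [1.1, 0.2, -1.2]
gripper_width: 0.358
grip_force: 29.7
time_s: 42.3
eef_pos: [0.5112, 0.2624, 0.1443]
tool_rot: [0.749, 0.663, -0.0, 0.0]
contact_force: [-0.7, -0.5, 0.1]
gripper_width: 0.359
grip_force: 29.7
Pstop shift [ 1.28 -0.04  6.79] turn [-0.0001  0.0003 -0.0014] tcp [0.5112 0.2624 0.1443] t 42.3 w 0.359 F [-0.7 -0.5  0.1]
```

```bash

python3 -m handwheel '[[[0.7,-0.04,0,0,0,-0.0014],[0.5,0,1,0,0,0],[0,0,1,0,0,0],[0,0,1,0,0,0],[0,0,1,0,0,0]]]' >/dev/null
python3 -m handwheel '[[[0,0,1,0,0,0],[0,0,0.7,0,0,0],[0,0,0.5,0,0,0],[0,0,0.4,0,0,0],[0,0,0,0,0,0]]]'
python3 -m handwheel '[[[0,0,0,0,0,0],[0,0,0,0,0,0],[0,0,0,0,0,0],[0,0,0,0,0,0],[0,0,0,0,0,0]]]' >/dev/null
python3 -c 'from h import *
need("Pstop",.0085)'
```

```text
time_s: 43.13
eef_pos: [0.5123, 0.2871, 0.0108]
tool_rot: [0.748, 0.664, -0.001, -0.001]
contact_force: [-1.0, 0.5, 0.0]
gripper_width: 0.357
grip_force: 29.7
Pstop shift [ 0.01 -0.    0.23] turn [ 0.0008 -0.0004  0.0007] tcp [0.5135 0.2876 0.013 ] t 43.55 w 0.361 F [-0.2  0.6  0.2]
```

```bash

python3 -m handwheel '[[[-0.06,0,0.1,0,0,0],[0,0,0.07,0,0,0],[0,0,0.05,0,0,0],[0,0,0,0,0,0],[0,0,0,0,0,0]]]' >/dev/null
python3 -m handwheel '[[[0,0,0,0,0,0],[0,0,0,0,0,0],[0,0,0,0,0,0],[0,0,0,0,0,0],[0,0,0,0,0,0]]]'
python3 -m handwheel '[[[0,0,0,0,0,0],[0,0,0,0,0,0],[0,0,0,0,0,0],[0,0,0,0,0,0],[0,0,0,0,0,0]]]' 0.35
python3 -m handwheel '[[[0,0,-0.3,0,0,0],[0,0,-0.7,0,0,0],[0,0,-1,0,0,0],[0,0,-1,0,0,0],[0,0,-1,0,0,0]]]' 0.2
python3 -m handwheel '[[[0,0,-1,0,0,0],[0,0,-1,0,0,0],[0,0,-1,0,0,0],[0,0,-1,0,0,0],[0,0,-1,0,0,0]]]' 0 >/dev/null
python3 -c 'from h import *
need("drop",.14)
im=cams.get_image("wrist"); c=cams.get_calibration("wrist"); print(proj(c,[[*Q["Pstop"],.031]])[0])
h=cv2.cvtColor(im,cv2.COLOR_BGR2HSV); m=(((h[...,0]<10)|(h[...,0]>170))&(h[...,1]>120)&(h[...,2]>40)).astype(np.uint8)
n,l,st,ce=cv2.connectedComponentsWithStats(m); print([(s.tolist(),e.round(1)) for s,e in zip(st[1:],ce[1:]) if s[4]>60])'
```

```text
time_s: 44.38
eef_pos: [0.5128, 0.2862, 0.0081]
tool_rot: [0.747, 0.664, -0.0, 0.0]
contact_force: [-0.5, -0.8, 6.3]
gripper_width: 0.355
grip_force: 30.1
time_s: 44.8
eef_pos: [0.5128, 0.2863, 0.0077]
tool_rot: [0.747, 0.664, -0.0, -0.0]
contact_force: [-0.7, 0.7, -0.7]
gripper_width: 0.653
grip_force: 0.0
time_s: 45.22
eef_pos: [0.5128, 0.2862, 0.089]
tool_rot: [0.747, 0.664, -0.0, -0.0]
contact_force: [0.3, -0.0, 0.6]
gripper_width: 0.801
grip_force: 0.0
drop shift [-21.72  -2.14   2.47] turn [ 0.0002 -0.0001  0.0008] tcp [0.5127 0.2862 0.1895] t 45.63 w 1.003 F [ 0.6  0.2 -0.4]
[321.27295418 218.08142666]
[([66, 189, 10, 10, 76], array([ 70.8, 193.7])), ([306, 199, 36, 37, 1002], array([323.2, 217.2]))]
```

```bash

python3 -m handwheel '[[[-0.98,-0.1,0,0,0,0],[-0.98,-0.1,0,0,0,0],[-0.98,-0.1,0,0,0,0],[-0.98,-0.1,0,0,0,0],[-0.98,-0.1,0,0,0,0]]]' >/dev/null
python3 -m handwheel '[[[-0.98,-0.1,0,0,0,0],[-0.98,-0.1,0,0,0,0],[-0.98,-0.1,0,0,0,0],[-0.98,-0.1,0,0,0,0],[-0.98,-0.1,0,0,0,0]]]' >/dev/null
python3 -m handwheel '[[[-0.98,-0.1,0,0,0,0],[-0.98,-0.1,0,0,0,0],[-0.98,-0.1,0,0,0,0],[-0.98,-0.1,0,0,0,0],[-0.98,-0.1,0,0,0,0]]]' >/dev/null
python3 -m handwheel '[[[-0.98,-0.1,0.2,0,0,0],[-0.98,-0.1,0.2,0,0,0],[-0.98,-0.1,0.2,0,0,0],[-0.98,-0.1,0.2,0,0,0],[-0.98,-0.1,0.2,0,0,0]]]' >/dev/null
python3 -m handwheel '[[[-0.8,-0.1,0.2,0,0,0],[-0.6,0,0,0,0,0],[0,0,0,0,0,0],[0,0,0,0,0,0],[0,0,0,0,0,0]]]' >/dev/null
python3 -m handwheel '[[[0,0,0,0,0,0],[0,0,0,0,0,0],[0,0,0,0,0,0],[0,0,0,0,0,0],[0,0,0,0,0,0]]]' >/dev/null
python3 -c 'from h import *
need("drop",.019)
im=cams.get_image("wrist"); c=cams.get_calibration("wrist"); q=proj(c,[[*Q["drop"],.078]])[0]; print(q)
x,y=int(q[0])-60,int(q[1])-60; g=cv2.cvtColor(im,cv2.COLOR_BGR2GRAY)[y:y+120,x:x+120]
n,l,st,ce=cv2.connectedComponentsWithStats((g<30).astype(np.uint8)); print([(s.tolist(),(e+[x,y]).round(1)) for s,e in zip(st[1:],ce[1:]) if s[4]>60])'
```

```text
drop shift [-0.74 -0.06  7.25] turn [0.     0.     0.0012] tcp [ 0.422  -0.1256  0.164 ] t 48.18 w 0.999 F [ 0.1  0.4 -0.3]
[322.79327307 263.61354465]
[([42, 36, 39, 42, 1261], array([322.5, 259.7]))]
```

```bash

python3 -m handwheel '[[[-0.74,-0.06,0,0,0,0.0012],[0,0,0.7,0,0,0],[0,0,1,0,0,0],[0,0,1,0,0,0],[0,0,1,0,0,0]]]' >/dev/null
python3 -m handwheel '[[[0,0,1,0,0,0],[0,0,1,0,0,0],[0,0,0.7,0,0,0],[0,0,0.5,0,0,0],[0,0,0.35,0,0,0]]]'
python3 -m handwheel '[[[0,0,0,0,0,0],[0,0,0,0,0,0],[0,0,0,0,0,0],[0,0,0,0,0,0],[0,0,0,0,0,0]]]' 1 30
python3 -m handwheel '[[[0,0,0,0,0,0],[0,0,0,0,0,0],[0,0,0,0,0,0],[0,0,0,0,0,0],[0,0,0,0,0,0]]]' 
python3 -c 'from h import *
need("drop",.019);need("Pdrop",.022)'
```

```text
time_s: 49.07
eef_pos: [0.4185, -0.1401, 0.0177]
tool_rot: [0.748, 0.664, -0.0, -0.001]
contact_force: [-0.2, 0.1, 1.0]
gripper_width: 1.0
grip_force: 0.0
time_s: 49.48
eef_pos: [0.4196, -0.1408, 0.0197]
tool_rot: [0.748, 0.664, 0.0, 0.001]
contact_force: [-0.9, 0.4, 2.0]
gripper_width: 0.404
grip_force: 29.7
time_s: 49.9
eef_pos: [0.4196, -0.1408, 0.0197]
tool_rot: [0.748, 0.664, 0.0, 0.001]
contact_force: [-0.4, -0.3, 6.2]
gripper_width: 0.398
grip_force: 29.8
drop shift [ 0.03 -0.02  0.04] turn [ 0.001   0.0005 -0.0004] tcp [ 0.4196 -0.1408  0.0197] t 49.9 w 0.398 F [-0.4 -0.3  6.2]
Pdrop shift [17.84  6.11 -0.12] turn [ 0.001   0.0005 -0.0004] tcp [ 0.4196 -0.1408  0.0197] t 49.9 w 0.398 F [-0.4 -0.3  6.2]
```

```bash

python3 -m handwheel '[[[0,0,-0.3,0,0,0],[0,0,-0.7,0,0,0],[0,0,-1,0,0,0],[0,0,-1,0,0,0],[0,0,-1,0,0,0]]]' - 40
python3 -m handwheel '[[[0.5,0.35,-1,0,0,0],[0.9,0.35,-1,0,0,0],[0.9,0.35,0,0,0,0],[0.9,0.35,0,0,0,0],[0.9,0.35,0,0,0,0]]]' >/dev/null
python3 -m handwheel '[[[0.9,0.35,0,0,0,0],[0.9,0.35,0,0,0,0],[0.9,0.35,0,0,0,0],[0.9,0.35,0,0,0,0],[0.9,0.35,0,0,0,0]]]' >/dev/null
python3 -m handwheel '[[[0.9,0.35,0,0,0,0],[0.9,0.35,0,0,0,0],[0.9,0.35,0,0,0,0],[0.9,0.35,0,0,0,0],[0.9,0.35,0,0,0,0]]]' >/dev/null
python3 -m handwheel '[[[0.9,0.35,0,0,0,0],[0.9,0.35,0,0,0,0],[0.9,0.2,0,0,0,0],[0.6,0,0,0,0,0],[0,0,0,0,0,0]]]' >/dev/null
python3 -m handwheel '[[[0,0,0,0,0,0],[0,0,0,0,0,0],[0,0,0,0,0,0],[0,0,0,0,0,0],[0,0,0,0,0,0]]]'
python3 -c 'from h import *
need("Pdrop",.0235)'
```

```text
time_s: 50.32
eef_pos: [0.4186, -0.1402, 0.0999]
tool_rot: [0.748, 0.664, -0.0, -0.0]
contact_force: [0.6, 0.7, 0.3]
gripper_width: 0.399
grip_force: 39.8
time_s: 52.4
eef_pos: [0.5801, 0.1698, 0.1391]
tool_rot: [0.748, 0.663, -0.0, 0.0]
contact_force: [-0.2, 0.0, -0.3]
gripper_width: 0.404
grip_force: 39.9
Pdrop shift [ 1.46 -0.01  5.78] turn [ 0.      0.0001 -0.001 ] tcp [0.5801 0.1698 0.1391] t 52.4 w 0.404 F [-0.2  0.  -0.3]
```

```bash

python3 -m handwheel '[[[0.8,-0.01,0,0,0,-0.001],[0.58,0,0.7,0,0,0],[0,0,1,0,0,0],[0,0,1,0,0,0],[0,0,1,0,0,0]]]' >/dev/null
python3 -m handwheel '[[[0,0,0.8,0,0,0],[0,0,0.6,0,0,0],[0,0,0.4,0,0,0],[0,0,0.1,0,0,0],[0,0,0,0,0,0]]]' >/dev/null
python3 -m handwheel '[[[0,0,0,0,0,0],[0,0,0,0,0,0],[0,0,0,0,0,0],[0,0,0,0,0,0],[0,0,0,0,0,0]]]' >/dev/null
python3 -c 'from h import *
need("Pdrop",.0235)'
```

```text
Pdrop shift [ 0.04 -0.01  0.2 ] turn [ 0.0006 -0.0002  0.0005] tcp [0.5836 0.198  0.0275] t 53.65 w 0.4 F [-0.3  0.3 -1.3]
```

```bash

python3 -m handwheel '[[[-0.04,-0.01,0.1,0,0,0],[0,0,0.08,0,0,0],[0,0,0.04,0,0,0],[0,0,0,0,0,0],[0,0,0,0,0,0]]]' >/dev/null
python3 -m handwheel '[[[0,0,0,0,0,0],[0,0,0,0,0,0],[0,0,0,0,0,0],[0,0,0,0,0,0],[0,0,0,0,0,0]]]'
python3 -m handwheel '[[[0,0,0,0,0,0],[0,0,0,0,0,0],[0,0,0,0,0,0],[0,0,0,0,0,0],[0,0,0,0,0,0]]]' 0.4
python3 -m handwheel '[[[0,0,-0.3,0,0,0],[0,0,-0.7,0,0,0],[0,0,-1,0,0,0],[0,0,-1,0,0,0],[0,0,-1,0,0,0]]]'
python3 -m handwheel '[[[0,0,-1,0,0,0],[0,0,-1,0,0,0],[0,0,-1,0,0,0],[0,0,-1,0,0,0],[0,0,-1,0,0,0]]]' >/dev/null
python3 -m handwheel '[[[-1,0,-0.5,0,0,0],[-1,0,-0.5,0,0,0],[-1,0,-0.5,0,0,0],[-1,0,-0.5,0,0,0],[-1,0,-0.5,0,0,0]]]' >/dev/null
python3 -m handwheel '[[[-1,0,0,0,0,0],[-1,0,0,0,0,0],[-1,0,0,0,0,0],[-1,0,0,0,0,0],[-1,0,0,0,0,0]]]' >/dev/null
python3 -m handwheel '[[[-1,0,0,0,0,0],[-1,0,0,0,0,0],[-1,0,0,0,0,0],[-1,0,0,0,0,0],[-1,0,0,0,0,0]]]' >/dev/null
python3 -m handwheel '[[[-1,0,0,0,0,0],[-1,0,0,0,0,0],[-1,0,0,0,0,0],[-1,0,0,0,0,0],[-1,0,0,0,0,0]]]'
```

```text
time_s: 54.48
eef_pos: [0.5829, 0.1971, 0.0228]
tool_rot: [0.748, 0.664, -0.0, 0.0]
contact_force: [-2.6, -1.3, 5.4]
gripper_width: 0.4
grip_force: 40.2
time_s: 54.9
eef_pos: [0.5829, 0.1972, 0.0223]
tool_rot: [0.748, 0.664, -0.0, -0.0]
contact_force: [0.6, 0.4, -0.2]
gripper_width: 0.599
grip_force: 0.0
time_s: 55.32
eef_pos: [0.5829, 0.1972, 0.1036]
tool_rot: [0.748, 0.664, -0.0, -0.0]
contact_force: [0.4, -0.9, -1.0]
gripper_width: 0.597
grip_force: 0.0
time_s: 57.4
eef_pos: [0.5357, -0.2009, 0.253]
tool_rot: [0.748, 0.664, 0.0, 0.0]
contact_force: [-0.6, 0.3, 0.8]
gripper_width: 0.598
grip_force: 0.0
```

```bash
python3 - <<'E'
from h import *
c=cams.get_calibration("top"); im=np.mean([cams.get_image("top") for _ in range(4)],0).astype(np.uint8); cv2.imwrite("pics/topF.png",im)
hs=cv2.cvtColor(im,cv2.COLOR_BGR2HSV); g=cv2.cvtColor(im,cv2.COLOR_BGR2GRAY)
tub=np.array([.48407,.04791]);tape=np.array([.52225,.36511]); m,xv,yv=tray(tub,tape)
red=((hs[...,0]<10)|(hs[...,0]>170))&(hs[...,1]>120)&(hs[...,2]>50)
def best(mask,tx,ty,z,n,enc=False):
    P=m+tx*xv+ty*yv; q=proj(c,[[*P,z]])[0]; x,y=int(q[0])-16,int(q[1])-16
    k,l,st,ce=cv2.connectedComponentsWithStats(mask[y:y+33,x:x+33].astype(np.uint8))
    if k<2: print(n,"none"); return
    i=1+np.argmax(st[1:,4]); e=ce[i]
    b=st[i]; 
    if enc: e=b[:2]+(b[2:4]-1)/2
    p=unproj(c,[e+[x,y]],[z])[0,:2]-m; print(n,"bbox",b[2:],"err mm x,y",(1e3*(p@xv-tx)).round(1),(1e3*(p@yv-ty)).round(1))
best(red,0,.08,.031,"stopper"); best(g<30,0,-.08,.05,"vial"); best(g<30,.08,0,.081,"dropper"); 
best(g>125,0,0,.017,"dish(bright)",True)
q=proj(c,[[*m,.017]])[0].astype(int); print(q); print(cv2.resize(g[q[1]-18:q[1]+19,q[0]-18:q[0]+19],None,fx=.5,fy=.5,interpolation=cv2.INTER_AREA))
q=proj(c,[[.654,-.1582,.02]])[0]; k,l,st,ce=cv2.connectedComponentsWithStats(red.astype(np.uint8)); print("small",q,[(s.tolist(),e.round(1)) for s,e in zip(st[1:],ce[1:]) if s[4]>15])
E
```

```text
stopper bbox [ 14  14 152] err mm x,y -0.7 -1.9
vial bbox [ 5  5 18] err mm x,y -1.4 -2.4
dropper bbox [ 12  12 105] err mm x,y -1.9 -4.5
dish(bright) bbox [ 27  27 432] err mm x,y 1.7 0.7
[224 263]
[[104 104 104 104 104 105 105 105 105 105 105 105 105 105 105 105 105 105]
 [104 104 104 104 104 104 105 105 105 105 105 105 105 105 105 106 106 105]
 [104 104 104 105 104 104 105 107 111 117 112 107 106 105 105 105 105 105]
 [104 104 104 104 105 106 128 155 165 169 168 160 137 110 105 106 105 106]
 [104 104 104 104 112 149 156 132 121 131 159 180 180 156 113 106 106 106]
 [104 104 104 106 150 133 100  93  92  92  98 141 181 183 152 108 106 106]
 [104 104 104 130 146  98  93  94 109 122 111 100 155 184 181 126 104 106]
 [105 104 107 160 113  93  94 124 163 169 165 130 133 182 184 157  96 105]
 [105 105 110 171 103  94 103 163 168 166 167 163 129 181 184 172  91 104]
 [104 104 117 171 109  95 109 169 168 168 171 167 143 182 184 173  93 105]
 [104 104 109 171 134  97 102 161 168 168 171 149 159 184 184 167  90 105]
 [105 104 108 166 173 116  97 115 142 155 144 144 181 184 184 149  89 105]
 [104 104 105 136 179 173 137 119 118 131 159 179 184 184 178 111  94 106]
 [104 105 105 112 162 181 182 177 175 178 183 184 184 181 135  87 100 107]
 [104 105 105 105 111 155 180 184 184 184 184 184 177 133  88  99 107 107]
 [105 105 105 105 105 109 135 153 172 174 167 146 108  86  98 106 106 107]
 [105 105 105 105 105 105 104 104 103 106 105  95  96 104 106 107 107 107]
 [105 105 105 105 105 106 106 106 105 105 106 106 106 106 106 106 107 108]]
small [373.92560249 197.15793824] [([64, 178, 21, 18, 273], array([ 73.9, 186.6])), ([370, 194, 9, 9, 61], array([373.8, 197.7])), ([184, 254, 14, 14, 152], array([190.3, 260.5]))]
```

```bash

python3 -m handwheel '[[[1,-0.2,0,0,0,0],[1,-0.2,0,0,0,0],[1,-0.2,0,0,0,0],[1,-0.2,0,0,0,0],[1,-0.2,0,0,0,0]]]' 0 >/dev/null
python3 -m handwheel '[[[1,-0.1,0,0,0,0],[1,-0.1,0,0,0,0],[1,-0.1,0,0,0,0],[1,-0.1,0,0,0,0],[1,-0.1,0,0,0,0]]]' >/dev/null
python3 -m handwheel '[[[1,-0.1,0,0,0,0],[1,-0.1,0,0,0,0],[1,-0.1,0,0,0,0],[1,-0.1,0,0,0,0],[1,-0.1,0,0,0,0]]]' >/dev/null
python3 -m handwheel '[[[1,0,0,0,0,0],[1,0,0,0,0,0],[1,0,0,0,0,0],[1,0,0,0,0,0],[1,0,0,0,0,0]]]' >/dev/null
python3 -m handwheel '[[[0,0,0,0,0,0],[0,0,0,0,0,0],[0,0,0,0,0,0],[0,0,0,0,0,0],[0,0,0,0,0,0]]]' >/dev/null
cat > meas.py <<'E'
from h import *
need("Pmid",.24)
c=cams.get_calibration("wrist"); im=np.mean([cams.get_image("wrist") for _ in range(4)],0).astype(np.uint8); cv2.imwrite("pics/wF.png",im)
hs=cv2.cvtColor(im,cv2.COLOR_BGR2HSV); g=cv2.cvtColor(im,cv2.COLOR_BGR2GRAY); sat=hs[...,1]
off=np.array([.0005,.004])  # wrist frame vs top (tray x,y)
M=np.array([.5032,.2065])+off[0]*XV+off[1]*YV
def blob(mask,tx,ty,z,r,name,h):
    q=proj(c,[[*(M+tx*XV+ty*YV),z]])[0]; x,y=max(0,int(q[0])-h),max(0,int(q[1])-h)
    w=cv2.morphologyEx(mask[y:y+2*h,x:x+2*h].astype(np.uint8),cv2.MORPH_OPEN,np.ones((3,3)))
    k,l,st,ce=cv2.connectedComponentsWithStats(w)
    if k<2: print(name,"none at",q); return
    i=1+np.argmax(st[1:,4]); cn=cv2.findContours((l==i).astype(np.uint8),cv2.RETR_EXTERNAL,cv2.CHAIN_APPROX_NONE)[0][0][:,0]
    (ex,ey),ra=cv2.minEnclosingCircle(cn); el=cv2.fitEllipse(cn)
    # fit a circle of known radius at height z to boundary points in world, outermost = least squares
    W=unproj(c,cn+[x,y],np.full(len(cn),z))[:,:2]
    A=np.c_[2*W,np.ones(len(W))]; s=np.linalg.lstsq(A,(W**2).sum(1),rcond=None)[0]; R_=np.sqrt(s[2]+s[:2]@s[:2])
    p=s[:2]-M; print(name,"px",(np.array([ex,ey])+[x,y]).round(1),"bbox",st[i,2:],"fit r mm",(R_*1e3).round(1),"want",r,"| x,y err",(1e3*(p@XV-tx)).round(1),(1e3*(p@YV-ty)).round(1))
red=((hs[...,0]<10)|(hs[...,0]>170))&(sat>120)&(hs[...,2]>40)
if __name__=="__main__":
    blob(red,0,.08,.031,16.5,"stopper",35); blob(g<28,0,-.08,.05,7.5,"vial",28); blob(g<28,.08,0,.081,14,"dropper",40)
    blob((sat<45)&(g>115),0,0,.017,32,"dish",50); blob((sat>50)&(g>90),0,.16,.022,34,"tape",55); blob((sat>50)&(g>60),0,-.16,.059,30.5,"tub",60)
E
python3 meas.py
```

```text
Pmid shift [ 0.12 -1.98  0.63] turn [0.     0.0001 0.    ] tcp [0.5431 0.2012 0.2526] t 59.68 w 1.001 F [-0.3  0.7  0.4]
stopper px [283.9 125.3] bbox [ 32  33 826] fit r mm 15.7 want 16.5 | x,y err -1.3 -2.0
vial px [287.  276.7] bbox [ 13  14 151] fit r mm 7.4 want 7.5 | x,y err -0.7 0.2
dropper px [364.3 212.7] bbox [ 29  31 705] fit r mm 13.9 want 14 | x,y err -2.4 -1.5
dish px [287.9 200.3] bbox [  57   57 1261] fit r mm 28.3 want 32 | x,y err -0.8 -2.7
tape px [282.1  38.2] bbox [  69   77 2950] fit r mm 33.5 want 34 | x,y err -1.3 -0.6
tub px [288.9 344. ] bbox [  53   46 1727] fit r mm 28.0 want 30.5 | x,y err -2.0 0.1
```

```bash
python3 -c 'from station import ctrl
print(ctrl.sign_off())'
```

```text
the job is handed in; nothing more can be done
None
```

I've handed the job in at about 60 s with everything placed in the order asked; camera checks put most items within about 2 mm of target, but one top-camera check put the dropper bottle 3–4 mm toward the tub, and the smaller stopper was not moved.

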